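# Roll-check a drone boom tube and store it under the cradle's lip

### The arm

A 6-joint arm with a two-finger parallel gripper is mounted at the origin on the work surface. World frame = base frame: x ahead of the robot, y to its left, z up, the work surface at z = 0. Lengths are in m, angles in rad, forces in N, time in s.
With the tool pointing down it reaches from about 0.35 to 0.775 m from the base axis. Payload 5.5 kg.
Tool frame: the origin (TCP) lies on the centre line of the jaws, within the pads' length; the fingertips stand 19 mm ahead of it and the grasp point (between the pads) is the TCP (arm.finger_overhang is the distance from the TCP to the fingertips, in m); z points along the fingers, y is the line along which they close (so a half turn about z gives the same grasp; the last joint's range is limited). The gripper opens to 85 mm and grips with 20 to 120 N. Pads are 22 mm wide; open, the fingers measure 114 mm over their backs; the gripper's body (76 mm by 85 mm) begins 54 mm behind the grasp point. The pads swing forward as they close: fully open they stand 13 mm farther back than shut.
Start: joints at [1.039, 0.313, 0.046, 1.304, 0, 1.431], TCP at [0.22, 0.531, 0.25] pointing down, gripper open.
Joint ranges: [-2.76, 2.76], [-0.86, 1.69], [-1.03, 1.26], [-2.2, 2.34], [-1.47, 1.5], [-3.14, 3.14]. Speed limits (rad/s): [2.57, 2.57, 3.14, 3.14, 3.14, 3.14].

### API

Orientations are given as a unit quaternion [w, x, y, z].
In Python, from bench import arm, grab_frame gives the robot as it stands. The module is installed in compiled form; this text tells all that it offers.
- The arm moves only by the tool drive_tool, never from a script. Its argument "targets" is a list of rows, each an object of numbers: "wx", "wy", "wz": the turn, a rotation vector about the tool's x, y, z in degrees; "dx", "dy", "dz": the shift along the tool's x, y, z in units of 40 mm (1.0 is 40 mm); "jaw": the opening in per cent of the stroke, from 0 (shut) to 100 (fully open). A call has 1 to 20 rows; each row is the pose to reach, as a shift and turn from the pose commanded when the call began, along the tool's axes at that moment; what a row does not reach only later rows make up. A row lasts 1/12 s, in which the tool goes at most 41.7 mm and 7.16 degrees, less where a joint would pass 70% of its speed; a pose out of reach is approached as far as the arm can. A call with a gripper value outside its range is refused whole. The fingers move at their own pace and stop on an object; "force" is the grip in N (left out, the last holds). Time passes only in rows, so rows that repeat a pose let the fingers close. It gives the time, the measured TCP pose, the force, the opening and the grip force at its end, in the units of the state.
- arm.get_obs(): the state, without advancing time (a new reading comes with each control period).
- grab_frame(name): name is "scene" or "top" or "wrist"; returns a dict with "image" (480x640x3 uint8, blue, green, red), "intrinsics" (3x3 intrinsics, pixels), "world_to_cam" (4x4, takes a point from world to camera coordinates); the wrist camera has in their place "mount" (4x4, takes a point from camera to tool coordinates, whose origin is the TCP and whose axes are the flange's). Camera axes: x right, y down, z forward; pixel columns grow to the right and rows downward; lengths in m; the calibration is good to about 2 mm. A picture is of the moment at which its call begins: read the wrist's pose just before it. There is no depth.
- arm.finish_job(): hands the job in; it is judged then, once.
The state is a dict: "time_s": time; "joint_pos": joint angles; "qvel": joint speeds; "tau": joint torques, N m; "position": TCP position; "ee_rot": TCP orientation; "ft_force": force on the tool from outside, world axes, zero at the start; "torque": the same for the moment, N m; "gripper_width": opening from 0.0 (shut) to 1.0 (fully open); "finger_force": force on a finger pad.
Only numpy, scipy, OpenCV 4.12 (cv2) and the standard library are available. Lean on these libraries where they do the work, as an engineer would, in place of code of your own. Each camera call takes 0.05 s, during which the arm holds its last target. There are 200 camera calls.

### The job

Roll-check the drone's boom tube: take it out of the blue rack, lay it across the middle of the grey plate on the white band with its yellow stripe on top and let go, then roll it along the plate (fingertips on its top do it), never lifted or skidding, until it rests untouched on the green band, one full turn on. Then take it again clear of its plain end and store it in the white cradle: tip the plain end under the yellow lip, level the tube down fully onto its seat and let go. Leave the battery, solder spool, propeller and screwdriver where they are.

Things in the scene. Friction and masses are not known exactly. Their poses are not given: they have to be found in the camera images.
- tube_center (a point): Centre (on the axis, half-way along) of the loose boom tube: smooth black closed cylinder, 36 mm diameter, 150 mm long, about 110 g. +x runs along it to its red end (last 55 mm red); the -x end is plain black. +z points from the axis to a yellow stripe along its side, on top at the start. It rolls easily on a flat surface and stops soon after it is let go.
- tube_plain_end (a point): Centre of the tube's plain black end face, 75 mm from tube_center towards its -x. Same axes as tube_center.
- rack: Blue rack, fixed, origin on the bench, +x along its channel. The tube's red half lies between two walls 58 mm high, 58 mm wide outside, from x = -6 to +84 mm; tube_center is near x = +5 mm. Only the plain end, sticking out some 60 mm on the -x side, can be gripped. Tube axis 46 mm above the bench, points along +x; 4 mm play each side; lifts straight up.
- start_band (a point): Centre of the white start band on top of the fixed flat grey roll plate (200 mm along x, 210 mm along y, top 4 mm above the bench). The band is 28 mm wide along y and crosses the plate along x. +y points to the green band, 113 mm on: one full turn of the tube. Lay the tube along x, midway across the plate, axis over the band, red end to +x for the later steps.
- mark_band (a point): Centre of the green mark band on top of the same plate, 28 mm wide along y, crossing the plate along x. Same axes as start_band.
- cradle_seat (a point): White storage cradle, fixed: middle of the top of its spine (22 mm wide, 30 mm above the bench); the stored tube's axis is 18 mm above it. x along the cradle, hood at -x, low cup at +x. Between x = -40 and +69 mm nothing stands beside the spine (base plate 24 mm lower), so fingers fit beside the tube there. Room for the tube: x = -81 to +81 mm, 44 mm wide.
- cradle_lip (a point): Middle of the free edge of the hood's yellow lip, on its underside, 46 mm above cradle_seat and at x = -55 mm from it; the lip is 6 mm thick and covers from there to x = -89 mm. Hood end wall inner face at x = -81 mm, side walls to x = -40 mm, 44 mm apart inside, 60 mm outside. Lip to cup is only 136 mm: put the plain end under the lip with the red end raised some 15 degrees.
- cradle_cup (a point): Middle of the top inner edge of the low cup's end wall at the cradle's +x end: 20 mm above cradle_seat, at x = +81 mm from it, 8 mm thick; its side walls are 16 mm high above the seat and start at x = +69 mm. The tube's red end lies here once levelled.
- battery: Bystander: blue and black battery pack, 75 x 36 x 30 mm. Origin under its centre. Leave it alone.
- spool: Bystander: bright solder spool standing on the bench, 54 mm across, 32 mm high. Origin under its centre. Leave it alone.
- propeller: Bystander: bright green three-blade propeller lying flat, 120 mm across, 9 mm high. Origin under its hub. Leave it alone.
- screwdriver: Bystander: screwdriver with a red handle lying on the bench beyond the work, about 0.2 m long. Leave it alone.

How it is judged:
By the outcome, as a careful person would: the job done as asked, in the order asked, and still so for the second after the job is handed in, with the robot touching nothing.
It also fails if it takes over 67 s, if anything falls off the work surface, if the arm or the gripper's body presses on something with over 40 N, if the wrist force passes 120 N, or if a joint passes its speed limit or range.

## Working session

There is one attempt and no reset: what is moved stays moved. The work goes in short steps, Python scripts to look and compute and a tool call to move; the robot and the scene stay as the last step left them, time stands still between calls to the robot, and variables do not carry over. Pictures are saved under pics/ and viewed, at most 10 in all, crops included, and the job is handed in when it is done.

Besides the shell and the picture viewer there is one more tool, called after "Emit:" as a command line: name --argument value ..., lists and objects as JSON in quotes. drive_tool: Moves the arm, as the interface text tells. Its arguments: {"type":"object","properties":{"targets":{"type":"array","items":{"type":"object","properties":{"wx":{"type":"number"},"wy":{"type":"number"},"wz":{"type":"number"},"dx":{"type":"number"},"dy":{"type":"number"},"dz":{"type":"number"},"jaw":{"type":"number"}}}},"force":{"type":"number"}},"required":["targets"]}

```bash
mkdir -p pics; python3 - <<'E'
from bench import arm, grab_frame
import cv2,numpy as np,pickle
o=arm.get_obs();print(o)
d={}
for n in("scene","top","wrist"):
    f=grab_frame(n);d[n]=f;cv2.imwrite(f"pics/{n}0.png",f["image"])
    print(n,f["intrinsics"],f.get("world_to_cam",f.get("mount")))
pickle.dump(d,open("f0.pkl","wb"))
print(arm.finger_overhang)
E
```

```text
{'time_s': 0.0, 'joint_pos': array([ 1.03942720e+00,  3.13989256e-01,  4.49818448e-02,  1.30359791e+00,
       -1.21274244e-05,  1.43117882e+00]), 'qvel': array([ 8.95369935e-04, -6.95724540e-04, -1.68893075e-03, -5.35467622e-04,
       -6.74828673e-04,  6.63892912e-05]), 'tau': array([-2.72977588e-03, -4.80629396e+01,  2.98530596e+01,  1.94814656e-02,
       -2.09617524e-04, -3.31734896e-05]), 'position': array([0.21931782, 0.53101651, 0.24941635]), 'ee_rot': array([-2.92065998e-04,  1.94625585e-01,  9.80877191e-01, -8.56064601e-04]), 'ft_force': array([ 0.31743645,  0.2755205 , -0.6652642 ]), 'torque': array([-0.00235256, -0.01541683,  0.01352587]), 'finger_force': 0.0, 'gripper_width': 0.9993117492991904}
scene [[445.37614551   0.         312.04162765]
 [  0.         445.37614551 233.25130976]
 [  0.           0.           1.        ]] [[-0.72181104  0.69199044 -0.01174944  0.44065079]
 [ 0.54288148  0.55558344 -0.6297672  -0.26892502]
 [-0.42926509 -0.46095147 -0.77669506  1.31369009]
 [ 0.          0.          0.          1.        ]]
top [[621.66074629   0.         313.97819999]
 [  0.         621.66074629 249.64806844]
 [  0.           0.           1.        ]] [[-0.00764268 -0.99996111  0.00440153 -0.00648034]
 [-0.99584769  0.0072118  -0.09074898  0.62277384]
 [ 0.09071371 -0.00507682 -0.99586407  1.2906853 ]
 [ 0.          0.          0.          1.        ]]
wrist [[338.58439599   0.         330.03208424]
 [  0.         338.58439599 240.67953872]
 [  0.           0.           1.        ]] [[-9.30296862e-04 -9.63532208e-01 -2.67590767e-01  6.77115732e-02]
 [ 9.99999545e-01 -8.39568136e-04 -4.53474163e-04 -1.13767467e-04]
 [ 2.12276281e-04 -2.67591067e-01  9.63532551e-01 -1.24032586e-01]
 [ 0.00000000e+00  0.00000000e+00  0.00000000e+00  1.00000000e+00]]
0.019
```

View pics/top0.png

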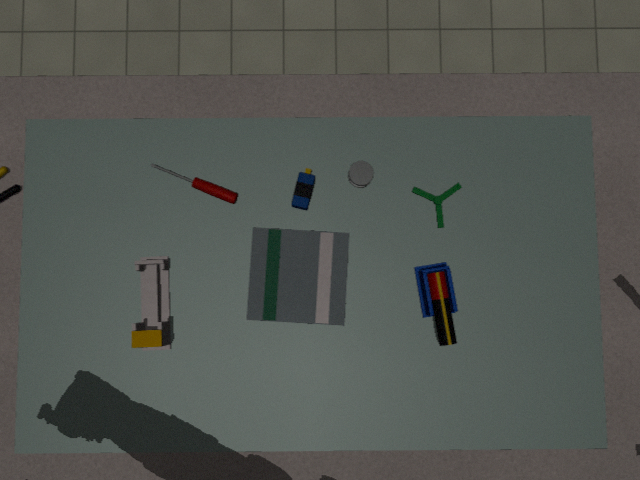

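View pics/scene0.png

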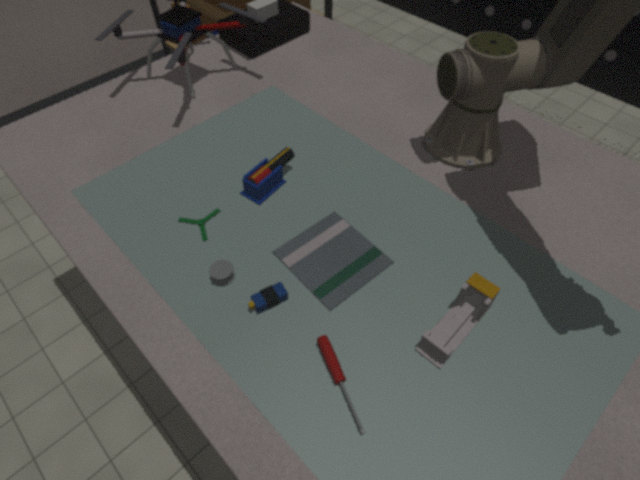

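The top view shows the rack and tube at about (440,305), the plate at (298,277) with its white band at x≈325 and green band at x≈272, and the cradle at (152,300) with its yellow hood nearest the robot. The scene view agrees.

```bash
cat > h.py <<'E'
import cv2,numpy as np,pickle
from scipy.spatial.transform import Rotation as R
def ray(f,uv,z,obs=None):
    K=f["intrinsics"]
    if "world_to_cam" in f: T=np.linalg.inv(f["world_to_cam"])
    else:
        M=np.eye(4);q=obs["ee_rot"];M[:3,:3]=R.from_quat([q[1],q[2],q[3],q[0]]).as_matrix();M[:3,3]=obs["position"]
        T=M@f["mount"]
    uv=np.atleast_2d(np.float64(uv)); d=np.c_[uv,np.ones(len(uv))]@np.linalg.inv(K).T@T[:3,:3].T
    c=T[:3,3]; s=(z-c[2])/d[:,2]; return c+d*s[:,None]
def hsv(im): return cv2.cvtColor(im,cv2.COLOR_BGR2HSV)
RNG=dict(yellow=((18,130,70),(34,255,255)),green=((50,90,40),(90,255,255)),red=((0,150,60),(9,255,255)),blue=((100,130,40),(125,255,255)),white=((0,0,135),(180,45,255)),black=((0,0,0),(180,255,28)))
def mask(im,c,roi=None):
    m=cv2.inRange(hsv(im),*RNG[c])
    if roi: k=np.zeros_like(m);x0,y0,x1,y1=roi;k[y0:y1,x0:x1]=255;m&=k
    return m
def rect(m):
    cs=cv2.findContours(m,cv2.RETR_EXTERNAL,cv2.CHAIN_APPROX_NONE)[0]
    c=max(cs,key=cv2.contourArea); return c,cv2.minAreaRect(c)
def axis(P):
    "PCA centre, heading deg, extents"
    c=P.mean(0);u,s,v=np.linalg.svd(P[:,:2]-c[:2],full_matrices=False);v0=v[0]*np.sign(v[0][0])
    t=(P[:,:2]-c[:2])@v0;w=(P[:,:2]-c[:2])@np.array([-v0[1],v0[0]])
    mid=c[:2]+v0*(t.max()+t.min())/2+np.array([-v0[1],v0[0]])*(w.max()+w.min())/2
    return c,np.degrees(np.arctan2(v0[1],v0[0])),mid,(np.ptp(t),np.ptp(w))
E
python3 - <<'E'
from h import *
d=pickle.load(open("f0.pkl","rb"));f=d["top"];im=f["image"];H=hsv(im)
for n,p in dict(band=(325,280),plate=(298,280),green=(272,280),bench=(220,300),cr=(148,290),lip=(147,338),stripe=(441,300),black=(450,330),red=(433,285),rack=(425,300)).items(): print(n,H[p[1],p[0]])
def rep(n,c,roi,z):
    m=mask(im,c,roi);ys,xs=np.nonzero(m);P=ray(f,np.c_[xs,ys],z);a=axis(P)
    print(n,len(xs),"c",a[0][:2].round(4),"deg",round(a[1],2),"mid",a[2].round(4),"ext",np.round(a[3],4))
rep("stripe","yellow",(400,250,480,360),.064)
rep("red","red",(400,250,480,360),.06)
rep("rack","blue",(400,250,480,360),.058)
rep("green","green",(240,220,360,340),.004)
rep("white","white",(300,220,360,340),.004)
rep("lip","yellow",(110,320,190,360),.082)
rep("cradle","white",(110,245,190,332),.03)
# plate outline
m=cv2.inRange(H,(85,15,40),(115,110,115));k=np.zeros_like(m);k[215:335,235:360]=255
cv2.imwrite("pics/crop.png",cv2.resize(im[230:360,110:480],None,fx=2.1,fy=2.1,interpolation=cv2.INTER_CUBIC))
E
```

```text
band [ 11  26 108]
plate [110  12  63]
green [ 78 122  50]
bench [ 77  22 103]
cr [  4  17 103]
lip [ 22 255 106]
stripe [ 23 218  90]
black [ 0 64 12]
red [176 231  75]
rack [111 196  30]
stripe 229 c [ 0.4979 -0.2746] deg 8.57 mid [ 0.4978 -0.2747] ext [0.1488 0.0066]
red 224 c [ 0.5447 -0.2649] deg 10.97 mid [ 0.5442 -0.266 ] ext [0.0536 0.0304]
rack 741 c [ 0.5433 -0.2556] deg 2.25 mid [ 0.5368 -0.2617] ext [0.1096 0.0817]
green 1096 c [0.572  0.0804] deg -3.82 mid [0.5733 0.0803] ext [0.1947 0.027 ]h.py:22: RuntimeWarning: Mean of empty slice.
  c=P.mean(0);u,s,v=np.linalg.svd(P[:,:2]-c[:2],full_matrices=False);v0=v[0]*np.sign(v[0][0])
  ret = um.true_divide(
Traceback (most recent call last):
  File "h.py", line 22, in axis
    c=P.mean(0);u,s,v=np.linalg.svd(P[:,:2]-c[:2],full_matrices=False);v0=v[0]*np.sign(v[0][0])
                                                                          ~^^^
IndexError: index 0 is out of bounds for axis 0 with size 0
```

```bash
sed -i 's/white=((0,0,135),(180,45,255))/white=((0,4,80),(30,70,255))/' h.py
python3 - <<'E'
from h import *
d=pickle.load(open("f0.pkl","rb"));f=d["top"];im=f["image"];H=hsv(im)
def rep(n,c,roi,z):
    m=mask(im,c,roi);ys,xs=np.nonzero(m)
    if len(xs)<5: print(n,"none");return
    P=ray(f,np.c_[xs,ys],z);a=axis(P)
    print(n,len(xs),"c",a[0][:2].round(4),"deg",round(a[1],2),"mid",a[2].round(4),"ext",np.round(a[3],4))
rep("white","white",(300,220,360,340),.004)
rep("lip","yellow",(110,320,190,360),.082)
rep("spine","white",(140,272,168,318),.03)
rep("cradle","white",(110,245,190,332),.03)
m=cv2.inRange(H[...,2],35,80);m=mask(im,"white",(235,220,360,340))|mask(im,"green",(235,220,360,340))|cv2.inRange(H,(95,3,40),(130,60,85))
k=np.zeros_like(m);k[220:340,235:360]=255;c,r=rect(m&k);P=ray(f,cv2.boxPoints(r),.004);print("plate",P[:,:2].mean(0).round(4),np.linalg.norm(P[1]-P[0]),np.linalg.norm(P[2]-P[1]),P[:,:2].round(3).tolist())
cv2.imwrite("pics/crop.png",cv2.resize(im[240:360,100:200],None,fx=5,fy=5,interpolation=cv2.INTER_CUBIC))
E
```

```text
white 1098 c [ 0.563  -0.0322] deg -3.77 mid [ 0.5652 -0.0323] ext [0.1958 0.0287]
lip 496 c [0.4416 0.3267] deg -88.19 mid [0.4417 0.3266] ext [0.0585 0.0331]
spine 997 c [0.5306 0.3275] deg 1.98 mid [0.5305 0.3262] ext [0.0968 0.0569]
cradle 1490 c [0.5368 0.3283] deg 2.18 mid [0.5342 0.3346] ext [0.1536 0.0782]
plate [ 0.5673 -0.0078] 0.19972384769604598 0.14694879368480165 [[0.473, 0.072], [0.672, 0.059], [0.662, -0.088], [0.463, -0.073]]
```

View pics/crop.png

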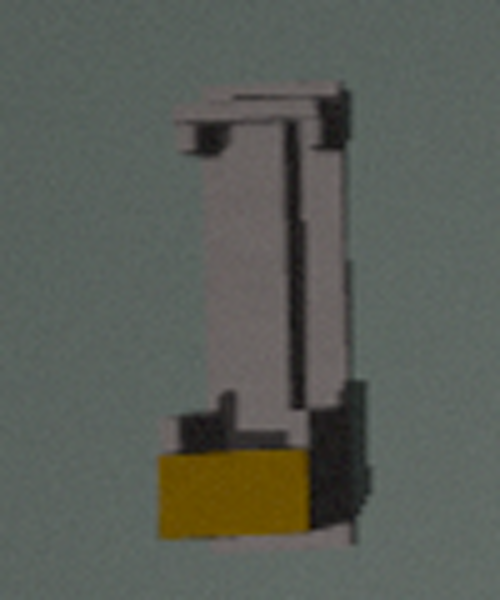

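The crop shows the cradle: lip at about (235,495), spine at (245,270) and cup wall at (250,112). The sizes agree with those given, so I'll hover over the cradle first for a closer wrist view.

```bash
cat >> h.py <<'E'
def pose(o):
    q=o["ee_rot"];return np.array(o["position"]),R.from_quat([q[1],q[2],q[3],q[0]])
def goal(heading,tilt=0):
    "tool down, tool x opposite heading (deg), y = heading+90; tilt deg raises the heading end"
    h=np.radians(heading);y=np.array([-np.sin(h),np.cos(h),0]);z=np.array([0,0,-1.]);x=np.cross(y,z)
    return R.from_matrix(np.c_[x,y,z])*R.from_euler("y",-tilt,degrees=True)
def move(o,p,heading,tilt=0,ref=None):
    p0,r0=pose(o) if ref is None else ref
    d=r0.inv().apply(np.array(p)-p0)/.04; w=(r0.inv()*goal(heading,tilt)).as_rotvec(degrees=True)
    print("d",d.round(3),"w",w.round(2))
E
python3 - <<'E'
from h import *
from bench import arm
o=arm.get_obs()
move(o,(.48,.33,.25),1.9)
E
```

```text
d [-7.941 -2.159 -0.008] w [ -0.08  -0.03 -24.35]
```

Emit:
drive_tool --targets '[{"dx": -1,"dy": -0.27,"wz": -4,"jaw": 100},{"dx": -2,"dy": -0.54,"wz": -8},{"dx": -3,"dy": -0.81,"wz": -12},{"dx": -4,"dy": -1.08,"wz": -16},{"dx": -5,"dy": -1.35,"wz": -20},{"dx": -6,"dy": -1.62,"wz": -24.35},{"dx": -7,"dy": -1.9,"wz": -24.35},{"dx": -7.94,"dy": -2.16,"wz": -24.35},{"dx": -7.94,"dy": -2.16,"wz": -24.35},{"dx": -7.94,"dy": -2.16,"wz": -24.35},{"dx": -7.94,"dy": -2.16,"wz": -24.35}]'

```text
invalid input at $.targets[0]: expected keys wx, wy, wz, dx, dy, dz, jaw
```

```bash
python3 - <<'E'
from h import *
from bench import arm, grab_frame
o=arm.get_obs();f=grab_frame("wrist");pickle.dump((o,f),open("cr.pkl","wb"));print(o["time_s"],o["position"],o["ft_force"])
cv2.imwrite("pics/w1.png",f["image"])
move(o,(.4582,-.2807,.2),8.6)
def rep(n,c,z):
    ys,xs=np.nonzero(mask(f["image"],c));P=ray(f,np.c_[xs,ys],z,o);a=axis(P)
    print(n,len(xs),"c",a[0][:2].round(4),"deg",round(a[1],2),"mid",a[2].round(4),"ext",np.round(a[3],4))
rep("lip","yellow",.082)
E
```

```text
0.15 [0.2194009  0.53109866 0.24961968] [ 0.08945621 -0.44557137 -0.38244145]
d [-13.268 -16.475   1.26 ] w [-7.000e-02 -3.000e-02 -3.105e+01]h.py:22: RuntimeWarning: Mean of empty slice.
  c=P.mean(0);u,s,v=np.linalg.svd(P[:,:2]-c[:2],full_matrices=False);v0=v[0]*np.sign(v[0][0])
  ret = um.true_divide(
Traceback (most recent call last):
  File "h.py", line 22, in axis
    c=P.mean(0);u,s,v=np.linalg.svd(P[:,:2]-c[:2],full_matrices=False);v0=v[0]*np.sign(v[0][0])
                                                                          ~^^^
IndexError: index 0 is out of bounds for axis 0 with size 0
```

View pics/w1.png

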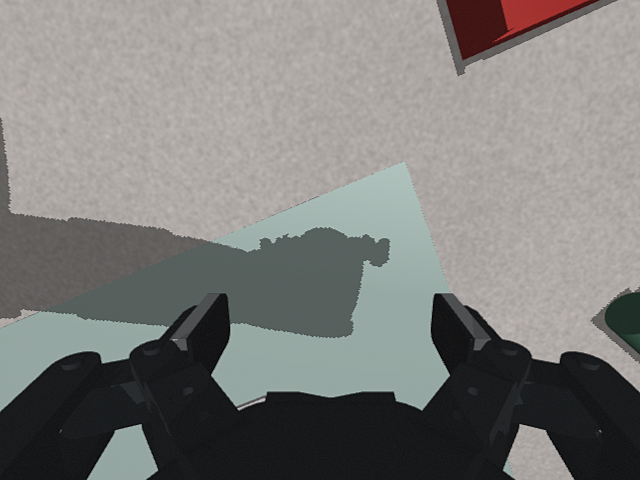

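The wrist view shows the fingers at the lower edge, with image-up pointing to tool +x (towards the robot). The move was refused because every key is required, so I'm resending it in full.

Emit:
drive_tool --targets '[{"dx": -1,"dy": -0.2,"dz": 0,"wx": 0,"wy": 0,"wz": -4,"jaw": 100},{"dx": -2,"dy": -0.4,"dz": 0,"wx": 0,"wy": 0,"wz": -8,"jaw": 100},{"dx": -3,"dy": -0.6,"dz": 0,"wx": 0,"wy": 0,"wz": -12,"jaw": 100},{"dx": -4,"dy": -0.8,"dz": 0,"wx": 0,"wy": 0,"wz": -16,"jaw": 100},{"dx": -5,"dy": -1,"dz": 0,"wx": 0,"wy": 0,"wz": -20,"jaw": 100},{"dx": -6,"dy": -1.2,"dz": 0,"wx": 0,"wy": 0,"wz": -24.3,"jaw": 100},{"dx": -7,"dy": -1.4,"dz": 0,"wx": 0,"wy": 0,"wz": -24.3,"jaw": 100},{"dx": -8,"dy": -1.6,"dz": 0,"wx": 0,"wy": 0,"wz": -24.3,"jaw": 100},{"dx": -9,"dy": -1.7,"dz": 0,"wx": 0,"wy": 0,"wz": -24.3,"jaw": 100},{"dx": -9.8,"dy": -1.7,"dz": 0,"wx": 0,"wy": 0,"wz": -24.3,"jaw": 100},{"dx": -9.8,"dy": -1.7,"dz": 0,"wx": 0,"wy": 0,"wz": -24.3,"jaw": 100},{"dx": -9.8,"dy": -1.7,"dz": 0,"wx": 0,"wy": 0,"wz": -24.3,"jaw": 100},{"dx": -9.8,"dy": -1.7,"dz": 0,"wx": 0,"wy": 0,"wz": -24.3,"jaw": 100}]'

```text
time_s: 1.28
position: [0.5554, 0.3188, 0.2497]
ee_rot: [-0.001, -0.016, 1.0, -0.0]
ft_force: [-0.9, 0.0, -0.6]
gripper_width: 1.001
finger_force: 0.0
```

```bash
python3 - <<'E'
from h import *
from bench import arm, grab_frame
o=arm.get_obs();f=grab_frame("wrist");pickle.dump((o,f),open("cr.pkl","wb"));print(o["time_s"],o["position"],o["ft_force"])
cv2.imwrite("pics/w2.png",f["image"])
move(o,(.4582,-.2807,.2),8.6)
m=cv2.inRange(hsv(f["image"]),(18,130,60),(34,255,255));ys,xs=np.nonzero(m);P=ray(f,np.c_[xs,ys],.082,o);print(len(xs))
if len(xs): a=axis(P);print("lip c",a[0][:2].round(4),"deg",round(a[1],2),"mid",a[2].round(4),"ext",np.round(a[3],4))
E
```

```text
1.2833 [0.55544662 0.31877671 0.24971908] [-0.87304063  0.04227061 -0.59071506]
d [  2.906 -14.902   1.25 ] w [-0.01 -0.09 -6.77]
3559
lip c [0.4524 0.342 ] deg 49.69 mid [0.565  0.4746] ext [0.4452 0.0636]
```

View pics/w2.png

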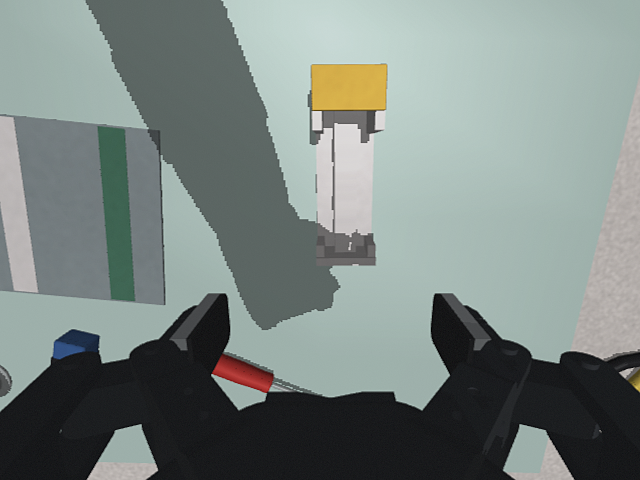

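The wrist view shows the lip at (311–387, 64–110), the spine below it, the cup wall at (316–376, 258–265), and the plate with its green band at x≈115.

```bash
python3 - <<'E'
from h import *
o,f=pickle.load(open("cr.pkl","rb"));im=f["image"];H=hsv(im)
def rep(n,lo,hi,roi,z):
    m=cv2.inRange(H,lo,hi);x0,y0,x1,y1=roi;k=np.zeros_like(m);k[y0:y1,x0:x1]=255;ys,xs=np.nonzero(m&k);P=ray(f,np.c_[xs,ys],z,o);a=axis(P)
    print(n,len(xs),"c",a[0][:2].round(4),"deg",round(a[1],2),"mid",a[2].round(4),"ext",np.round(a[3],4))
rep("lip",(18,130,60),(34,255,255),(290,50,400,130),.082)
rep("green",(60,90,40),(90,255,255),(80,100,160,320),.004)
print("col325 hood/cup",[(r,H[r,346].tolist()) for r in range(228,272,2)])
print("row190",[(c,H[190,c,2]) for c in range(308,382,3)])
for uv in((316,262),(376,262)): print(ray(f,uv,.05,o).round(4))
E
```

```text
lip 3414 c [0.4417 0.3298] deg -87.59 mid [0.4419 0.3298] ext [0.0591 0.0337]
green 4138 c [0.5661 0.0819] deg -3.89 mid [0.5727 0.0815] ext [0.1951 0.0268]
col325 hood/cup [(228, [6, 6, 201]), (230, [0, 6, 200]), (232, [174, 6, 202]), (234, [0, 6, 219]), (236, [170, 7, 104]), (238, [0, 5, 109]), (240, [0, 5, 108]), (242, [0, 5, 108]), (244, [0, 5, 107]), (246, [10, 7, 107]), (248, [10, 7, 106]), (250, [10, 7, 106]), (252, [10, 9, 87]), (254, [0, 6, 86]), (256, [0, 6, 86]), (258, [0, 5, 106]), (260, [0, 5, 108]), (262, [10, 7, 108]), (264, [0, 10, 103]), (266, [81, 27, 191]), (268, [82, 26, 189]), (270, [82, 24, 188])]
row190 [(308, np.uint8(197)), (311, np.uint8(198)), (314, np.uint8(205)), (317, np.uint8(184)), (320, np.uint8(211)), (323, np.uint8(209)), (326, np.uint8(211)), (329, np.uint8(211)), (332, np.uint8(177)), (335, np.uint8(198)), (338, np.uint8(207)), (341, np.uint8(207)), (344, np.uint8(208)), (347, np.uint8(208)), (350, np.uint8(207)), (353, np.uint8(209)), (356, np.uint8(209)), (359, np.uint8(207)), (362, np.uint8(205)), (365, np.uint8(208)), (368, np.uint8(208)), (371, np.uint8(209)), (374, np.uint8(196)), (377, np.uint8(196)), (380, np.uint8(196))]
[[0.6    0.3057 0.05  ]]
[[0.5981 0.3662 0.05  ]]
```

Emit:
drive_tool --targets '[{"dx": 0.2,"dy": -1,"dz": 0,"wx": 0,"wy": 0,"wz": -1,"jaw": 100},{"dx": 0.4,"dy": -2,"dz": 0,"wx": 0,"wy": 0,"wz": -2,"jaw": 100},{"dx": 0.6,"dy": -3,"dz": 0,"wx": 0,"wy": 0,"wz": -3,"jaw": 100},{"dx": 0.8,"dy": -4,"dz": 0,"wx": 0,"wy": 0,"wz": -4,"jaw": 100},{"dx": 1,"dy": -5,"dz": 0,"wx": 0,"wy": 0,"wz": -5,"jaw": 100},{"dx": 1.2,"dy": -6,"dz": 0,"wx": 0,"wy": 0,"wz": -6,"jaw": 100},{"dx": 1.4,"dy": -7,"dz": 0,"wx": 0,"wy": 0,"wz": -6.7,"jaw": 100},{"dx": 1.6,"dy": -8,"dz": 0,"wx": 0,"wy": 0,"wz": -6.7,"jaw": 100},{"dx": 1.8,"dy": -9,"dz": 0,"wx": 0,"wy": 0,"wz": -6.7,"jaw": 100},{"dx": 2,"dy": -10,"dz": 0.2,"wx": 0,"wy": 0,"wz": -6.7,"jaw": 100},{"dx": 2.2,"dy": -11,"dz": 0.4,"wx": 0,"wy": 0,"wz": -6.7,"jaw": 100},{"dx": 2.4,"dy": -12,"dz": 0.6,"wx": 0,"wy": 0,"wz": -6.7,"jaw": 100},{"dx": 2.6,"dy": -13,"dz": 0.8,"wx": 0,"wy": 0,"wz": -6.7,"jaw": 100},{"dx": 2.8,"dy": -14,"dz": 1,"wx": 0,"wy": 0,"wz": -6.7,"jaw": 100},{"dx": 2.9,"dy": -14.9,"dz": 1.25,"wx": 0,"wy": 0,"wz": -6.7,"jaw": 100},{"dx": 2.9,"dy": -14.9,"dz": 1.25,"wx": 0,"wy": 0,"wz": -6.7,"jaw": 100},{"dx": 2.9,"dy": -14.9,"dz": 1.25,"wx": 0,"wy": 0,"wz": -6.7,"jaw": 100},{"dx": 2.9,"dy": -14.9,"dz": 1.25,"wx": 0,"wy": 0,"wz": -6.7,"jaw": 100}]'

```text
time_s: 2.83
position: [0.4591, -0.279, 0.2005]
ee_rot: [-0.0, -0.075, 0.997, 0.0]
ft_force: [0.9, 0.4, 1.1]
gripper_width: 0.999
finger_force: 0.0
```

```bash
cat >> h.py <<'E'
def look(n):
    from bench import arm, grab_frame
    o=arm.get_obs();f=grab_frame("wrist");pickle.dump((o,f),open(n+".pkl","wb"));cv2.imwrite(f"pics/{n}.png",f["image"]);print(o["time_s"],np.round(o["position"],4),np.round(o["ft_force"],1));return o,f
def rep(f,n,lo,hi,z,o=None,roi=(0,0,640,480)):
    H=hsv(f["image"]);m=cv2.inRange(H,lo,hi);x0,y0,x1,y1=roi;k=np.zeros_like(m);k[y0:y1,x0:x1]=255;m&=k
    nn,L,st,_=cv2.connectedComponentsWithStats(m)
    if nn<2: print(n,"none");return
    i=1+st[1:,4].argmax();ys,xs=np.nonzero(L==i);P=ray(f,np.c_[xs,ys],z,o);a=axis(P)
    print(n,len(xs),"c",a[0][:2].round(4),"deg",round(a[1],2),"mid",a[2].round(4),"ext",np.round(a[3],4),"px",st[i][:4]);return P
YE=((18,110,50),(36,255,255));GR=((60,90,40),(90,255,255))
E
python3 - <<'E'
from h import *
o,f=look("w3");rep(f,"stripe",*YE,.064,o)
E
```

```text
2.8333 [ 0.4591 -0.279   0.2005] [0.9 0.4 1.1]
stripe 1392 c [ 0.4902 -0.2745] deg 8.58 mid [ 0.4979 -0.2733] ext [0.1499 0.0067] px [326 190   9 171]
```

View pics/w3.png

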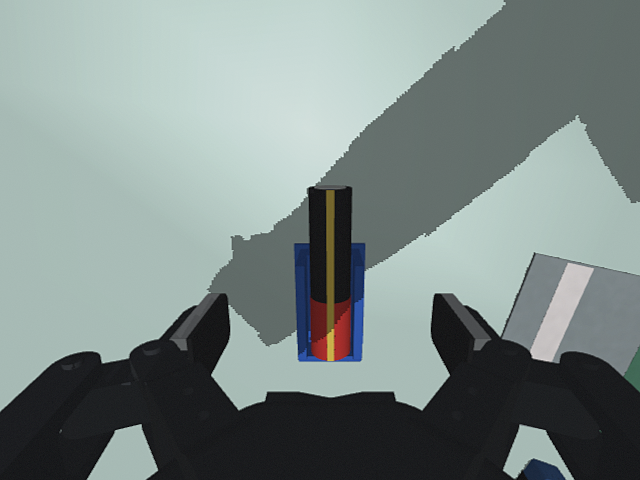

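The stripe in the wrist view at column 330, rows 190–360, agrees with the top view and measures 150 mm long. Next: descend and grip.

Emit:
drive_tool --targets '[{"dx": 0.04,"dy": -0.01,"dz": 0.9,"wx": 0,"wy": 0,"wz": 0,"jaw": 100},{"dx": 0.04,"dy": -0.01,"dz": 1.8,"wx": 0,"wy": 0,"wz": 0,"jaw": 100},{"dx": 0.04,"dy": -0.01,"dz": 2.6,"wx": 0,"wy": 0,"wz": 0,"jaw": 100},{"dx": 0.04,"dy": -0.01,"dz": 3.3,"wx": 0,"wy": 0,"wz": 0,"jaw": 100},{"dx": 0.04,"dy": -0.01,"dz": 3.7,"wx": 0,"wy": 0,"wz": 0,"jaw": 100},{"dx": 0.04,"dy": -0.01,"dz": 3.7,"wx": 0,"wy": 0,"wz": 0,"jaw": 100},{"dx": 0.04,"dy": -0.01,"dz": 3.7,"wx": 0,"wy": 0,"wz": 0,"jaw": 50},{"dx": 0.04,"dy": -0.01,"dz": 3.7,"wx": 0,"wy": 0,"wz": 0,"jaw": 50},{"dx": 0.04,"dy": -0.01,"dz": 3.7,"wx": 0,"wy": 0,"wz": 0,"jaw": 50},{"dx": 0.04,"dy": -0.01,"dz": 3.7,"wx": 0,"wy": 0,"wz": 0,"jaw": 50},{"dx": 0.04,"dy": -0.01,"dz": 3.7,"wx": 0,"wy": 0,"wz": 0,"jaw": 30},{"dx": 0.04,"dy": -0.01,"dz": 3.7,"wx": 0,"wy": 0,"wz": 0,"jaw": 30},{"dx": 0.04,"dy": -0.01,"dz": 3.7,"wx": 0,"wy": 0,"wz": 0,"jaw": 30},{"dx": 0.04,"dy": -0.01,"dz": 3.7,"wx": 0,"wy": 0,"wz": 0,"jaw": 20},{"dx": 0.04,"dy": -0.01,"dz": 3.7,"wx": 0,"wy": 0,"wz": 0,"jaw": 20},{"dx": 0.04,"dy": -0.01,"dz": 3.7,"wx": 0,"wy": 0,"wz": 0,"jaw": 20}]' --force 60

```text
time_s: 4.22
position: [0.4585, -0.2818, 0.0535]
ee_rot: [0.001, -0.074, 0.997, -0.001]
ft_force: [-0.7, 0.6, 6.4]
gripper_width: 0.4
finger_force: 58.8
```

Emit:
drive_tool --targets '[{"dx": 0,"dy": 0,"dz": -0.3,"wx": 0,"wy": 0,"wz": 0,"jaw": 20},{"dx": 0,"dy": 0,"dz": -0.8,"wx": 0,"wy": 0,"wz": 0,"jaw": 20},{"dx": 0,"dy": 0,"dz": -1.4,"wx": 0,"wy": 0,"wz": 0,"jaw": 20},{"dx": 0,"dy": 0,"dz": -2,"wx": 0,"wy": 0,"wz": 0,"jaw": 20},{"dx": 0,"dy": 0,"dz": -2,"wx": 0,"wy": 0,"wz": 0,"jaw": 20},{"dx": 0,"dy": 0,"dz": -2,"wx": 0,"wy": 0,"wz": 0,"jaw": 20}]'

```text
time_s: 4.72
position: [0.4584, -0.282, 0.1336]
ee_rot: [0.001, -0.074, 0.997, -0.001]
ft_force: [-0.3, -0.1, -1.1]
gripper_width: 0.406
finger_force: 59.9
```

```bash
python3 - <<'E'
from h import *
from bench import arm
o=arm.get_obs();print(o["finger_force"],o["gripper_width"],o["position"],o["ft_force"]);move(o,(.526,-.0294,.09),-3.8)
E
```

```text
59.85688626766205 0.4055885176589649 [ 0.45843806 -0.28195328  0.13355086] [-0.32390482 -0.10787509 -1.06609478]
d [-2.605  5.996  1.08 ] w [-0.12  0.13 12.34]
```

Emit:
drive_tool --targets '[{"dx": -0.3,"dy": 0.6,"dz": 0,"wx": 0,"wy": 0,"wz": 1.2,"jaw": 20},{"dx": -0.6,"dy": 1.3,"dz": 0,"wx": 0,"wy": 0,"wz": 2.6,"jaw": 20},{"dx": -0.95,"dy": 2.1,"dz": 0,"wx": 0,"wy": 0,"wz": 4.2,"jaw": 20},{"dx": -1.3,"dy": 2.9,"dz": 0,"wx": 0,"wy": 0,"wz": 6,"jaw": 20},{"dx": -1.6,"dy": 3.7,"dz": 0,"wx": 0,"wy": 0,"wz": 7.6,"jaw": 20},{"dx": -1.95,"dy": 4.5,"dz": 0.1,"wx": 0,"wy": 0,"wz": 9.2,"jaw": 20},{"dx": -2.3,"dy": 5.2,"dz": 0.4,"wx": 0,"wy": 0,"wz": 10.8,"jaw": 20},{"dx": -2.5,"dy": 5.7,"dz": 0.7,"wx": 0,"wy": 0,"wz": 12,"jaw": 20},{"dx": -2.6,"dy": 6,"dz": 1,"wx": -0.1,"wy": 0.1,"wz": 12.3,"jaw": 20},{"dx": -2.6,"dy": 6,"dz": 1.1,"wx": -0.1,"wy": 0.1,"wz": 12.3,"jaw": 20},{"dx": -2.6,"dy": 6,"dz": 1.1,"wx": -0.1,"wy": 0.1,"wz": 12.3,"jaw": 20},{"dx": -2.6,"dy": 6,"dz": 1.1,"wx": -0.1,"wy": 0.1,"wz": 12.3,"jaw": 20},{"dx": -2.6,"dy": 6,"dz": 1.1,"wx": -0.1,"wy": 0.1,"wz": 12.3,"jaw": 20}]'

```text
time_s: 5.8
position: [0.5249, -0.0293, 0.0884]
ee_rot: [-0.001, 0.033, 0.999, 0.001]
ft_force: [-0.3, -1.0, -1.1]
gripper_width: 0.401
finger_force: 59.9
```

```bash
cat >> h.py <<'E'
def tops(n):
    from bench import grab_frame
    d={k:grab_frame(k) for k in("top","scene")};pickle.dump(d,open(n+".pkl","wb"))
    for k in d: cv2.imwrite(f"pics/{n}_{k}.png",d[k]["image"])
    return d
E
python3 - <<'E'
from h import *
o,f=look("w4");print(R.from_matrix(pose(o)[1].as_matrix()).as_matrix().round(3).tolist())
rep(f,"stripe",*YE,.102,o);rep(f,"green",*GR,.004,o)
rep(f,"white",(0,0,185),(180,18,255),.004,o,(0,0,640,390))
E
```

```text
5.8 [ 0.5249 -0.0293  0.0884] [-0.3 -1.  -1.1]
[[-0.998, 0.067, -0.002], [0.067, 0.998, 0.001], [0.002, 0.001, -1.0]]
stripe 2646 c [ 0.5175 -0.0302] deg -1.84 mid [ 0.5196 -0.0303] ext [0.0622 0.0063] px [315 243  24 155]
green 7380 c [0.53   0.0855] deg -2.96 mid [0.5384 0.0849] ext [0.1265 0.0289] px [477 165  67 185]
white 40480 c [0.4351 0.0912] deg 66.79 mid [0.4426 0.1032] ext [0.1817 0.1244] px [392   0 248 240]
```

View pics/w4.png

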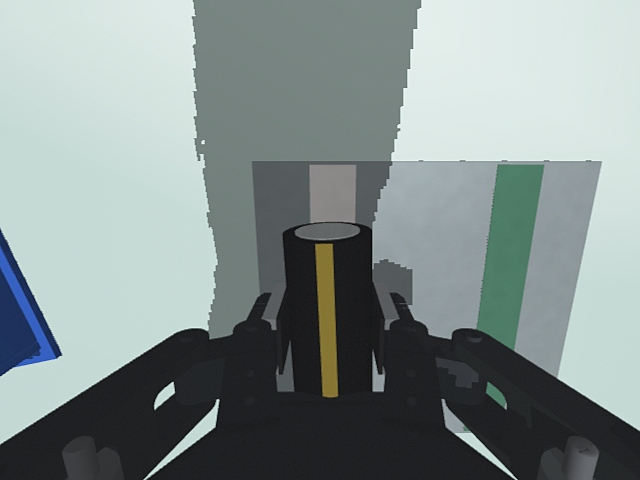

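The wrist view shows the held tube's plain end at (328,232), with the stripe running from (325,245) to (330,395), so it is yawed slightly in the grip. The plate edge is at row 162. I'll check against the top camera.

```bash
python3 - <<'E'
from h import *
d=tops("t4");f=d["top"]
RED=((0,150,40),(180,255,255))
rep(f,"yel",*YE,.1,None,(240,200,360,340))
m=((170,150,40),(180,255,255))
rep(f,"red",*m,.1,None,(240,200,360,340));rep(f,"red2",(0,150,40),(9,255,255),.1,None,(240,200,360,340))
rep(f,"white",*RNG["white"],.004,None,(300,220,360,340));rep(f,"green",*GR,.004,None,(240,220,320,340))
cv2.imwrite("pics/c4.png",np.hstack([cv2.resize(f["image"][200:350,230:370],None,fx=3,fy=3),cv2.resize(d["scene"]["image"][170:320,260:400],None,fx=2.5,fy=3)]))
E
```

```text
yel 41 c [ 0.6234 -0.035 ] deg -1.97 mid [ 0.6234 -0.0349] ext [0.0324 0.0048] px [325 238   3  17]
red 17 c [ 0.6141 -0.0253] deg -29.98 mid [ 0.6152 -0.026 ] ext [0.0135 0.0107] px [318 247   6   7]
red2 87 c [ 0.6238 -0.0242] deg -1.8 mid [ 0.6214 -0.0239] ext [0.0326 0.0145] px [317 239   8  17]
white 480 c [ 0.541  -0.0491] deg 78.07 mid [ 0.5421 -0.0496] ext [0.0855 0.0323] px [312 279  41  21]
green 1100 c [0.5724 0.0804] deg -3.85 mid [0.5732 0.0804] ext [0.1946 0.0271] px [263 229  18  91]
```

View pics/c4.png

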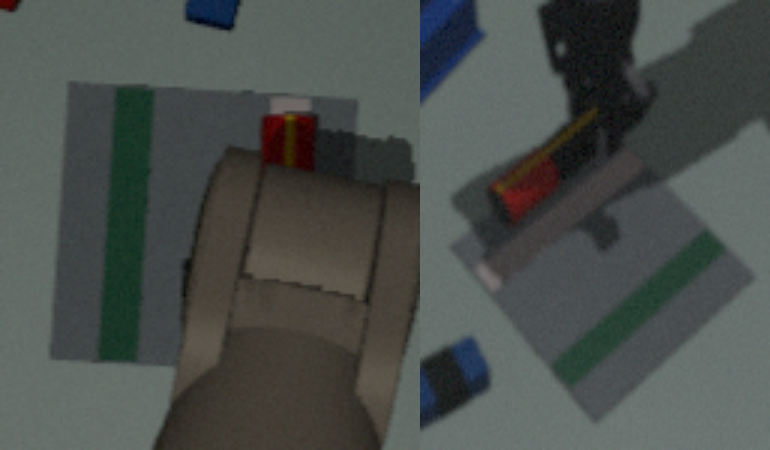

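Both views put the tube heading at about −1.9° (the plate is at −3.8°) and its centre 1–2 mm off. I'll correct the yaw and shift, then lower.

Emit:
drive_tool --targets '[{"dx": -0.02,"dy": 0.03,"dz": 0.2,"wx": 0,"wy": 0,"wz": 1,"jaw": 20},{"dx": -0.04,"dy": 0.05,"dz": 0.5,"wx": 0,"wy": 0,"wz": 1.9,"jaw": 20},{"dx": -0.04,"dy": 0.05,"dz": 0.85,"wx": 0,"wy": 0,"wz": 1.9,"jaw": 20},{"dx": -0.04,"dy": 0.05,"dz": 1.15,"wx": 0,"wy": 0,"wz": 1.9,"jaw": 20},{"dx": -0.04,"dy": 0.05,"dz": 1.3,"wx": 0,"wy": 0,"wz": 1.9,"jaw": 20},{"dx": -0.04,"dy": 0.05,"dz": 1.37,"wx": 0,"wy": 0,"wz": 1.9,"jaw": 20},{"dx": -0.04,"dy": 0.05,"dz": 1.4,"wx": 0,"wy": 0,"wz": 1.9,"jaw": 20},{"dx": -0.04,"dy": 0.05,"dz": 1.4,"wx": 0,"wy": 0,"wz": 1.9,"jaw": 20},{"dx": -0.04,"dy": 0.05,"dz": 1.4,"wx": 0,"wy": 0,"wz": 1.9,"jaw": 20}]'

```text
time_s: 6.7
position: [0.527, -0.0265, 0.0328]
ee_rot: [-0.0, 0.049, 0.999, 0.001]
ft_force: [0.4, -0.4, -0.8]
gripper_width: 0.4
finger_force: 59.9
```

Emit:
drive_tool --targets '[{"dx": 0,"dy": 0,"dz": 0.03,"wx": 0,"wy": 0,"wz": 0,"jaw": 20},{"dx": 0,"dy": 0,"dz": 0.06,"wx": 0,"wy": 0,"wz": 0,"jaw": 20},{"dx": 0,"dy": 0,"dz": 0.08,"wx": 0,"wy": 0,"wz": 0,"jaw": 20},{"dx": 0,"dy": 0,"dz": 0.08,"wx": 0,"wy": 0,"wz": 0,"jaw": 20}]'

```text
time_s: 7.03
position: [0.5271, -0.0265, 0.0304]
ee_rot: [-0.0, 0.049, 0.999, 0.001]
ft_force: [-2.2, 0.6, 7.4]
gripper_width: 0.402
finger_force: 61.0
```

Emit:
drive_tool --targets '[{"dx": 0,"dy": 0,"dz": 0.02,"wx": 0,"wy": 0,"wz": 0,"jaw": 20},{"dx": 0,"dy": 0,"dz": 0.03,"wx": 0,"wy": 0,"wz": 0,"jaw": 20},{"dx": 0,"dy": 0,"dz": 0.03,"wx": 0,"wy": 0,"wz": 0,"jaw": 20}]'

```text
time_s: 7.28
position: [0.5271, -0.0264, 0.0303]
ee_rot: [0.0, 0.049, 0.999, 0.001]
ft_force: [-5.0, 0.5, 17.1]
gripper_width: 0.401
finger_force: 61.8
```

Emit:
drive_tool --targets '[{"dx": 0,"dy": 0,"dz": -0.03,"wx": 0,"wy": 0,"wz": 0,"jaw": 20},{"dx": 0,"dy": 0,"dz": -0.03,"wx": 0,"wy": 0,"wz": 0,"jaw": 20},{"dx": 0,"dy": 0,"dz": -0.03,"wx": 0,"wy": 0,"wz": 0,"jaw": 42},{"dx": 0,"dy": 0,"dz": -0.03,"wx": 0,"wy": 0,"wz": 0,"jaw": 44},{"dx": 0,"dy": 0,"dz": -0.03,"wx": 0,"wy": 0,"wz": 0,"jaw": 47},{"dx": 0,"dy": 0,"dz": -0.03,"wx": 0,"wy": 0,"wz": 0,"jaw": 50},{"dx": 0,"dy": 0,"dz": -0.03,"wx": 0,"wy": 0,"wz": 0,"jaw": 55},{"dx": 0,"dy": 0,"dz": -0.03,"wx": 0,"wy": 0,"wz": 0,"jaw": 60},{"dx": 0,"dy": 0,"dz": -0.03,"wx": 0,"wy": 0,"wz": 0,"jaw": 70},{"dx": 0,"dy": 0,"dz": -0.03,"wx": 0,"wy": 0,"wz": 0,"jaw": 80},{"dx": 0,"dy": 0,"dz": -0.03,"wx": 0,"wy": 0,"wz": 0,"jaw": 80},{"dx": 0,"dy": 0,"dz": -0.03,"wx": 0,"wy": 0,"wz": 0,"jaw": 80}]'

```text
time_s: 8.28
position: [0.5265, -0.0263, 0.0291]
ee_rot: [-0.001, 0.049, 0.999, 0.001]
ft_force: [-0.4, 0.5, 0.8]
gripper_width: 0.802
finger_force: 0.0
```

Emit:
drive_tool --targets '[{"dx": 0,"dy": 0,"dz": -0.4,"wx": 0,"wy": 0,"wz": 0,"jaw": 80},{"dx": 0,"dy": 0,"dz": -1,"wx": 0,"wy": 0,"wz": 0,"jaw": 80},{"dx": 0,"dy": 0,"dz": -2,"wx": 0,"wy": 0,"wz": 0,"jaw": 80},{"dx": 0,"dy": 0,"dz": -3,"wx": 0,"wy": 0,"wz": 0,"jaw": 80},{"dx": 0,"dy": 0,"dz": -3.5,"wx": 0,"wy": 0,"wz": 0,"jaw": 80},{"dx": 0,"dy": 0,"dz": -3.5,"wx": 0,"wy": 0,"wz": 0,"jaw": 80},{"dx": 0,"dy": 0,"dz": -3.5,"wx": 0,"wy": 0,"wz": 0,"jaw": 80}]'

```text
time_s: 8.87
position: [0.5278, -0.0268, 0.1706]
ee_rot: [0.001, 0.049, 0.999, 0.001]
ft_force: [-0.4, -0.2, -0.0]
gripper_width: 0.801
finger_force: 0.0
```

```bash
python3 - <<'E'
from h import *
o,f=look("w5");p,r=pose(o);print(r.as_matrix().round(3).tolist())
rep(f,"stripe",*YE,.04,o);rep(f,"green",*GR,.004,o)
rep(f,"white",(0,0,130),(25,40,255),.004,o,(200,100,420,390))
d=tops("t5");rep(d["top"],"red",(0,120,30),(9,255,255),.035,None,(240,200,360,340));rep(d["top"],"yel",*YE,.04,None,(240,200,360,340))
E
```

```text
8.8667 [ 0.5278 -0.0268  0.1706] [-0.4 -0.2 -0. ]
[[-0.995, 0.098, 0.002], [0.098, 0.995, 0.001], [-0.002, 0.001, -1.0]]
stripe 1440 c [ 0.5599 -0.0298] deg -3.54 mid [ 0.5671 -0.0303] ext [0.1502 0.007 ] px [323 191  15 174]
green 4760 c [0.5424 0.0847] deg -2.85 mid [0.555  0.0837] ext [0.1593 0.0291] px [438 152  41 172]
white 769 c [ 0.4796 -0.0251] deg -86.95 mid [ 0.4797 -0.0249] ext [0.029  0.0262] px [310 156  33  31]
red 41 c [ 0.6318 -0.0457] deg -9.31 mid [ 0.6318 -0.0457] ext [0.0184 0.0124] px [328 241   6   9]
yel 14 c [ 0.6323 -0.0357] deg -3.17 mid [ 0.6324 -0.0362] ext [0.0148 0.0042] px [325 241   3   8]
```

View pics/w5.png

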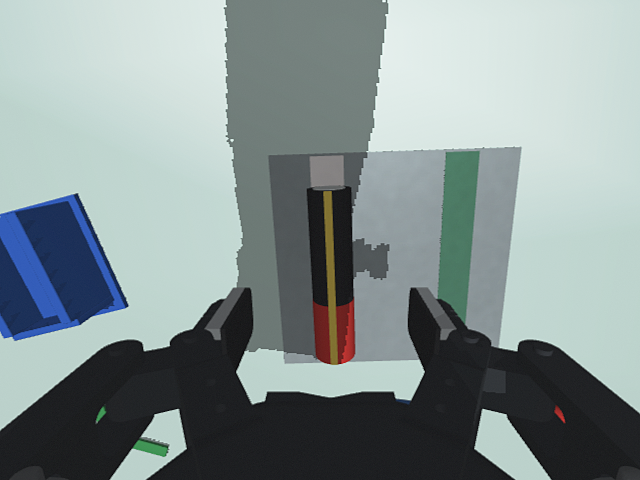

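The tube lies on the white band with its stripe on top at column 328. The stripe centre is (0.567, −0.030) with heading −3.5°. Next I'll turn the tool 90° so the two fingertips press along the tube and sweep their 22 mm width in short strokes.

```bash
python3 - <<'E'
from h import *
from bench import arm
o=arm.get_obs();print(o["joint_pos"].round(3));move(o,(.5665,-.0377,.085),-93.8)
E
```

```text
[-2.030e-01  2.640e-01 -2.290e-01  1.083e+00  1.000e-03 -1.050e-01]
d [-1.054 -0.185  2.057] w [-0.13 -0.3  88.15]
```

Emit:
drive_tool --targets '[{"dx": -0.1,"dy": 0,"dz": 0,"wx": 0,"wy": 0,"wz": 7,"jaw": 60},{"dx": -0.3,"dy": 0,"dz": 0,"wx": 0,"wy": 0,"wz": 14,"jaw": 60},{"dx": -0.5,"dy": -0.1,"dz": 0,"wx": 0,"wy": 0,"wz": 21,"jaw": 60},{"dx": -0.7,"dy": -0.1,"dz": 0.2,"wx": 0,"wy": 0,"wz": 28,"jaw": 60},{"dx": -0.9,"dy": -0.15,"dz": 0.4,"wx": 0,"wy": 0,"wz": 35,"jaw": 60},{"dx": -1.05,"dy": -0.18,"dz": 0.6,"wx": 0,"wy": 0,"wz": 42,"jaw": 60},{"dx": -1.05,"dy": -0.18,"dz": 0.8,"wx": 0,"wy": 0,"wz": 49,"jaw": 60},{"dx": -1.05,"dy": -0.18,"dz": 1,"wx": 0,"wy": 0,"wz": 56,"jaw": 60},{"dx": -1.05,"dy": -0.18,"dz": 1.2,"wx": 0,"wy": 0,"wz": 63,"jaw": 60},{"dx": -1.05,"dy": -0.18,"dz": 1.4,"wx": 0,"wy": 0,"wz": 70,"jaw": 60},{"dx": -1.05,"dy": -0.18,"dz": 1.6,"wx": 0,"wy": 0,"wz": 77,"jaw": 60},{"dx": -1.05,"dy": -0.18,"dz": 1.8,"wx": 0,"wy": 0,"wz": 84,"jaw": 60},{"dx": -1.05,"dy": -0.18,"dz": 2,"wx": -0.1,"wy": -0.3,"wz": 88.1,"jaw": 60},{"dx": -1.05,"dy": -0.18,"dz": 2.05,"wx": -0.1,"wy": -0.3,"wz": 88.1,"jaw": 60},{"dx": -1.05,"dy": -0.18,"dz": 2.05,"wx": -0.1,"wy": -0.3,"wz": 88.1,"jaw": 60},{"dx": -1.05,"dy": -0.18,"dz": 2.05,"wx": -0.1,"wy": -0.3,"wz": 88.1,"jaw": 60}]'

```text
time_s: 10.35
position: [0.567, -0.0376, 0.0862]
ee_rot: [0.0, 0.729, 0.684, 0.0]
ft_force: [0.3, 0.1, -0.3]
gripper_width: 0.603
finger_force: 0.0
```

```bash
python3 - <<'E'
from h import *
o,f=look("w6");move(o,(.5665,-.0377,.062),-93.8)
rep(f,"stripe",*YE,.04,o)
E
```

```text
10.35 [ 0.567  -0.0376  0.0862] [ 0.3  0.1 -0.3]
d [-0.003 -0.014  0.605] w [0.03 0.02 0.16]
stripe 3237 c [ 0.5645 -0.0302] deg -3.5 mid [ 0.5667 -0.0303] ext [0.1503 0.0065] px [187 259 284  12]
```

View pics/w6.png

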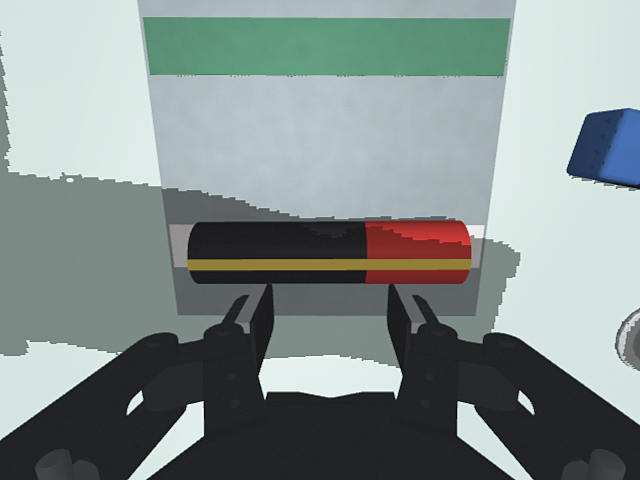

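The wrist view shows the tube level across the image (rows 222–283) with the stripe at row 265 and both fingertips poised behind it. Now down to contact.

Emit:
drive_tool --targets '[{"dx": 0,"dy": 0,"dz": 0.3,"wx": 0,"wy": 0,"wz": 0,"jaw": 60},{"dx": 0,"dy": 0,"dz": 0.5,"wx": 0,"wy": 0,"wz": 0,"jaw": 60},{"dx": 0,"dy": 0,"dz": 0.6,"wx": 0,"wy": 0,"wz": 0,"jaw": 60},{"dx": 0,"dy": 0,"dz": 0.6,"wx": 0,"wy": 0,"wz": 0,"jaw": 60}]'

```text
time_s: 10.73
position: [0.5669, -0.0376, 0.062]
ee_rot: [0.0, 0.73, 0.684, 0.0]
ft_force: [0.2, 0.5, 0.3]
gripper_width: 0.6
finger_force: 0.0
```

Emit:
drive_tool --targets '[{"dx": 0,"dy": 0,"dz": 0.03,"wx": 0,"wy": 0,"wz": 0,"jaw": 60},{"dx": 0,"dy": 0,"dz": 0.05,"wx": 0,"wy": 0,"wz": 0,"jaw": 60},{"dx": 0,"dy": 0,"dz": 0.05,"wx": 0,"wy": 0,"wz": 0,"jaw": 60}]'

```text
time_s: 10.98
position: [0.568, -0.0378, 0.0613]
ee_rot: [0.001, 0.73, 0.684, 0.001]
ft_force: [-0.1, -0.3, -0.2]
gripper_width: 0.599
finger_force: 0.0
```

Emit:
drive_tool --targets '[{"dx": 0,"dy": 0,"dz": 0.03,"wx": 0,"wy": 0,"wz": 0,"jaw": 60},{"dx": 0,"dy": 0,"dz": 0.04,"wx": 0,"wy": 0,"wz": 0,"jaw": 60},{"dx": 0,"dy": 0,"dz": 0.04,"wx": 0,"wy": 0,"wz": 0,"jaw": 60}]'

```text
time_s: 11.23
position: [0.5678, -0.0378, 0.0595]
ee_rot: [0.001, 0.73, 0.684, 0.001]
ft_force: [-0.8, -0.6, -0.1]
gripper_width: 0.601
finger_force: 0.0
```

Emit:
drive_tool --targets '[{"dx": 0,"dy": 0,"dz": 0.02,"wx": 0,"wy": 0,"wz": 0,"jaw": 60},{"dx": 0,"dy": 0,"dz": 0.04,"wx": 0,"wy": 0,"wz": 0,"jaw": 60},{"dx": 0,"dy": 0,"dz": 0.04,"wx": 0,"wy": 0,"wz": 0,"jaw": 60}]'

```text
time_s: 11.48
position: [0.5677, -0.0377, 0.0576]
ee_rot: [0.001, 0.73, 0.684, 0.001]
ft_force: [-0.1, 0.2, -0.9]
gripper_width: 0.598
finger_force: 0.0
```

Emit:
drive_tool --targets '[{"dx": 0,"dy": 0,"dz": 0.02,"wx": 0,"wy": 0,"wz": 0,"jaw": 60},{"dx": 0,"dy": 0,"dz": 0.02,"wx": 0,"wy": 0,"wz": 0,"jaw": 60}]'

```text
time_s: 11.65
position: [0.5677, -0.0378, 0.0569]
ee_rot: [0.001, 0.73, 0.684, 0.001]
ft_force: [-0.7, -0.4, 0.4]
gripper_width: 0.602
finger_force: 0.0
```

Emit:
drive_tool --targets '[{"dx": 0,"dy": 0,"dz": 0.03,"wx": 0,"wy": 0,"wz": 0,"jaw": 60},{"dx": 0,"dy": 0,"dz": 0.04,"wx": 0,"wy": 0,"wz": 0,"jaw": 60},{"dx": 0,"dy": 0,"dz": 0.04,"wx": 0,"wy": 0,"wz": 0,"jaw": 60}]'

```text
time_s: 11.9
position: [0.5679, -0.0378, 0.0557]
ee_rot: [0.001, 0.73, 0.684, 0.001]
ft_force: [-0.2, -0.2, 2.0]
gripper_width: 0.601
finger_force: 1.2
```

Emit:
drive_tool --targets '[{"dx": 0,"dy": 0,"dz": 0.02,"wx": 0,"wy": 0,"wz": 0,"jaw": 60},{"dx": 0,"dy": 0,"dz": 0.03,"wx": 0,"wy": 0,"wz": 0,"jaw": 60},{"dx": 0,"dy": 0,"dz": 0.03,"wx": 0,"wy": 0,"wz": 0,"jaw": 60}]'

```text
time_s: 12.15
position: [0.568, -0.038, 0.0554]
ee_rot: [0.002, 0.73, 0.684, 0.001]
ft_force: [-2.0, -0.5, 9.5]
gripper_width: 0.602
finger_force: 4.8
```

Emit:
drive_tool --targets '[{"dx": 0,"dy": 0,"dz": 0.02,"wx": 0,"wy": 0,"wz": 0,"jaw": 60},{"dx": 0,"dy": 0,"dz": 0.02,"wx": 0,"wy": 0,"wz": 0,"jaw": 60}]'

```text
time_s: 12.32
position: [0.5681, -0.0381, 0.0553]
ee_rot: [0.002, 0.73, 0.684, 0.001]
ft_force: [-4.1, -0.5, 14.0]
gripper_width: 0.598
finger_force: 7.2
```

Emit:
drive_tool --targets '[{"dx": 0.02,"dy": 0,"dz": 0,"wx": 0,"wy": 0,"wz": 0,"jaw": 60},{"dx": 0.07,"dy": 0,"dz": 0,"wx": 0,"wy": 0,"wz": 0,"jaw": 60},{"dx": 0.14,"dy": 0,"dz": 0,"wx": 0,"wy": 0,"wz": 0,"jaw": 60},{"dx": 0.22,"dy": 0,"dz": 0,"wx": 0,"wy": 0,"wz": 0,"jaw": 60},{"dx": 0.3,"dy": 0,"dz": 0,"wx": 0,"wy": 0,"wz": 0,"jaw": 60},{"dx": 0.38,"dy": 0,"dz": 0,"wx": 0,"wy": 0,"wz": 0,"jaw": 60},{"dx": 0.46,"dy": 0,"dz": 0,"wx": 0,"wy": 0,"wz": 0,"jaw": 60},{"dx": 0.54,"dy": 0,"dz": 0,"wx": 0,"wy": 0,"wz": 0,"jaw": 60},{"dx": 0.62,"dy": 0,"dz": 0,"wx": 0,"wy": 0,"wz": 0,"jaw": 60},{"dx": 0.69,"dy": 0,"dz": 0,"wx": 0,"wy": 0,"wz": 0,"jaw": 60},{"dx": 0.74,"dy": 0,"dz": 0,"wx": 0,"wy": 0,"wz": 0,"jaw": 60},{"dx": 0.77,"dy": 0,"dz": 0,"wx": 0,"wy": 0,"wz": 0,"jaw": 60},{"dx": 0.77,"dy": 0,"dz": 0,"wx": 0,"wy": 0,"wz": 0,"jaw": 60},{"dx": 0.77,"dy": 0,"dz": 0,"wx": 0,"wy": 0,"wz": 0,"jaw": 60}]'

```text
time_s: 13.48
position: [0.5699, -0.0069, 0.0555]
ee_rot: [0.002, 0.73, 0.684, 0.001]
ft_force: [-4.8, 1.0, 15.3]
gripper_width: 0.6
finger_force: 8.0
```

```bash
cat >> h.py <<'E'
def tube(f,o):
    "red part of the tube in the wrist view: centre line, front/back edges at axis height"
    rep(f,"red",(0,140,60),(9,255,255),.022,o,(0,0,640,400))
    rep(f,"stripe",*YE,.022,o,(0,0,640,400))
E
python3 - <<'E'
from h import *
o,f=pickle.load(open("w6.pkl","rb"));tube(f,o)
o,f=look("w7");tube(f,o)
d=tops("t7")
for n in("t4","t5","t7"):
    F=pickle.load(open(n+".pkl","rb"))["scene"];rep(F,n+" scene red",(0,120,30),(9,255,255),.022,None,(240,150,400,330));rep(F,"yel",*YE,.04,None,(240,150,400,330))
E
```

```text
red 3821 c [ 0.6182 -0.0249] deg -5.97 mid [ 0.6185 -0.0252] ext [0.0635 0.0242] px [364 221 107  38]
stripe 3237 c [ 0.5638 -0.0365] deg -3.5 mid [ 0.5663 -0.0367] ext [0.1662 0.0072] px [187 259 284  12]
13.4833 [ 0.5699 -0.0069  0.0555] [-4.8  1.  15.3]
red 2432 c [ 0.6361 -0.0244] deg -27.1 mid [ 0.6315 -0.0212] ext [0.0467 0.0283] px [410 291  82  45]
stripe 3988 c [ 0.5663 -0.0057] deg -3.5 mid [ 0.5683 -0.0059] ext [0.1655 0.0073] px [162 278 330  15]
t4 scene red 173 c [ 0.5808 -0.061 ] deg 7.3 mid [ 0.5791 -0.0613] ext [0.0753 0.034 ] px [292 222  23  23]
yel 75 c [ 0.5384 -0.0671] deg -1.98 mid [ 0.5438 -0.067 ] ext [0.1144 0.0066] px [295 206  35  26]
t5 scene red 175 c [ 0.6143 -0.0242] deg 0.84 mid [ 0.6115 -0.0241] ext [0.0691 0.0295] px [293 238  23  22]
yel 65 c [ 0.5451 -0.0269] deg -3.12 mid [ 0.5426 -0.0265] ext [0.0953 0.0067] px [309 217  31  22]
t7 scene red 88 c [ 0.6175 -0.0235] deg 8.2 mid [ 0.6189 -0.0241] ext [0.0438 0.0241] px [296 244  14  15]
yel 90 c [0.5933 0.0032] deg -3.64 mid [0.5941 0.0025] ext [0.101  0.0082] px [301 235  34  24]
```

The stripe position matches pure rolling (predicted y −0.001, measured −0.001 at its height). Repeating the strokes.

Emit:
drive_tool --targets '[{"dx": 0,"dy": 0,"dz": -0.1,"wx": 0,"wy": 0,"wz": 0,"jaw": 60},{"dx": 0,"dy": 0,"dz": -0.22,"wx": 0,"wy": 0,"wz": 0,"jaw": 60},{"dx": -0.2,"dy": 0,"dz": -0.22,"wx": 0,"wy": 0,"wz": 0,"jaw": 60},{"dx": -0.405,"dy": 0,"dz": -0.2,"wx": 0,"wy": 0,"wz": 0,"jaw": 60},{"dx": -0.405,"dy": 0,"dz": -0.1,"wx": 0,"wy": 0,"wz": 0,"jaw": 60},{"dx": -0.405,"dy": 0,"dz": -0.03,"wx": 0,"wy": 0,"wz": 0,"jaw": 60},{"dx": -0.405,"dy": 0,"dz": 0,"wx": 0,"wy": 0,"wz": 0,"jaw": 60},{"dx": -0.385,"dy": 0,"dz": 0,"wx": 0,"wy": 0,"wz": 0,"jaw": 60},{"dx": -0.335,"dy": 0,"dz": 0,"wx": 0,"wy": 0,"wz": 0,"jaw": 60},{"dx": -0.255,"dy": 0,"dz": 0,"wx": 0,"wy": 0,"wz": 0,"jaw": 60},{"dx": -0.165,"dy": 0,"dz": 0,"wx": 0,"wy": 0,"wz": 0,"jaw": 60},{"dx": -0.075,"dy": 0,"dz": 0,"wx": 0,"wy": 0,"wz": 0,"jaw": 60},{"dx": 0.015,"dy": 0,"dz": 0,"wx": 0,"wy": 0,"wz": 0,"jaw": 60},{"dx": 0.105,"dy": 0,"dz": 0,"wx": 0,"wy": 0,"wz": 0,"jaw": 60},{"dx": 0.195,"dy": 0,"dz": 0,"wx": 0,"wy": 0,"wz": 0,"jaw": 60},{"dx": 0.275,"dy": 0,"dz": 0,"wx": 0,"wy": 0,"wz": 0,"jaw": 60},{"dx": 0.345,"dy": 0,"dz": 0,"wx": 0,"wy": 0,"wz": 0,"jaw": 60},{"dx": 0.385,"dy": 0,"dz": 0,"wx": 0,"wy": 0,"wz": 0,"jaw": 60},{"dx": 0.405,"dy": 0,"dz": 0,"wx": 0,"wy": 0,"wz": 0,"jaw": 60},{"dx": 0.405,"dy": 0,"dz": 0,"wx": 0,"wy": 0,"wz": 0,"jaw": 60}]'

```text
time_s: 15.3
position: [0.571, 0.0091, 0.0554]
ee_rot: [0.002, 0.73, 0.684, 0.001]
ft_force: [-6.1, 0.7, 20.2]
gripper_width: 0.602
finger_force: 9.9
```

```bash
python3 - <<'E'
from h import *
o,f=look("w8");tube(f,o);print(cv2.minMaxLoc(cv2.inRange(hsv(f["image"]),*YE).astype(float)))
# red part extents in rows at tube red columns
H=hsv(f["image"]);m=cv2.inRange(H,(0,140,60),(9,255,255))
for c in(440,460,480): r=np.nonzero(m[:400,c])[0];print(c,(r.min(),r.max()) if len(r) else None)
E
```

```text
15.3 [0.571  0.0091 0.0554] [-6.1  0.7 20.2]
red 6196 c [0.6237 0.0012] deg -12.9 mid [ 0.6203 -0.0021] ext [0.068  0.0471] px [368 263 124  72]
stripe 998 c [0.5632 0.0224] deg -3.41 mid [0.5699 0.022 ] ext [0.1495 0.0021] px [174 260 305   6]
(0.0, 255.0, (0, 0), (442, 260))
440 (np.int64(265), np.int64(322))
460 (np.int64(265), np.int64(334))
480 (np.int64(265), np.int64(333))
```

Emit:
drive_tool --targets '[{"dx": 0,"dy": 0,"dz": -0.1,"wx": 0,"wy": 0,"wz": 0,"jaw": 60},{"dx": 0,"dy": 0,"dz": -0.22,"wx": 0,"wy": 0,"wz": 0,"jaw": 60},{"dx": -0.2,"dy": 0,"dz": -0.22,"wx": 0,"wy": 0,"wz": 0,"jaw": 60},{"dx": -0.405,"dy": 0,"dz": -0.2,"wx": 0,"wy": 0,"wz": 0,"jaw": 60},{"dx": -0.405,"dy": 0,"dz": -0.1,"wx": 0,"wy": 0,"wz": 0,"jaw": 60},{"dx": -0.405,"dy": 0,"dz": -0.04,"wx": 0,"wy": 0,"wz": 0,"jaw": 60},{"dx": -0.405,"dy": 0,"dz": -0.02,"wx": 0,"wy": 0,"wz": 0,"jaw": 60},{"dx": -0.385,"dy": 0,"dz": -0.02,"wx": 0,"wy": 0,"wz": 0,"jaw": 60},{"dx": -0.335,"dy": 0,"dz": -0.02,"wx": 0,"wy": 0,"wz": 0,"jaw": 60},{"dx": -0.255,"dy": 0,"dz": -0.02,"wx": 0,"wy": 0,"wz": 0,"jaw": 60},{"dx": -0.165,"dy": 0,"dz": -0.02,"wx": 0,"wy": 0,"wz": 0,"jaw": 60},{"dx": -0.075,"dy": 0,"dz": -0.02,"wx": 0,"wy": 0,"wz": 0,"jaw": 60},{"dx": 0.015,"dy": 0,"dz": -0.02,"wx": 0,"wy": 0,"wz": 0,"jaw": 60},{"dx": 0.105,"dy": 0,"dz": -0.02,"wx": 0,"wy": 0,"wz": 0,"jaw": 60},{"dx": 0.195,"dy": 0,"dz": -0.02,"wx": 0,"wy": 0,"wz": 0,"jaw": 60},{"dx": 0.275,"dy": 0,"dz": -0.02,"wx": 0,"wy": 0,"wz": 0,"jaw": 60},{"dx": 0.345,"dy": 0,"dz": -0.02,"wx": 0,"wy": 0,"wz": 0,"jaw": 60},{"dx": 0.385,"dy": 0,"dz": -0.02,"wx": 0,"wy": 0,"wz": 0,"jaw": 60},{"dx": 0.405,"dy": 0,"dz": -0.02,"wx": 0,"wy": 0,"wz": 0,"jaw": 60},{"dx": 0.405,"dy": 0,"dz": -0.02,"wx": 0,"wy": 0,"wz": 0,"jaw": 60}]'

```text
time_s: 17.02
position: [0.5718, 0.0254, 0.0555]
ee_rot: [0.001, 0.73, 0.684, 0.001]
ft_force: [-4.2, 0.8, 15.4]
gripper_width: 0.599
finger_force: 7.6
```

Emit:
drive_tool --targets '[{"dx": 0,"dy": 0,"dz": -0.1,"wx": 0,"wy": 0,"wz": 0,"jaw": 60},{"dx": 0,"dy": 0,"dz": -0.22,"wx": 0,"wy": 0,"wz": 0,"jaw": 60},{"dx": -0.2,"dy": 0,"dz": -0.22,"wx": 0,"wy": 0,"wz": 0,"jaw": 60},{"dx": -0.405,"dy": 0,"dz": -0.2,"wx": 0,"wy": 0,"wz": 0,"jaw": 60},{"dx": -0.405,"dy": 0,"dz": -0.1,"wx": 0,"wy": 0,"wz": 0,"jaw": 60},{"dx": -0.405,"dy": 0,"dz": -0.03,"wx": 0,"wy": 0,"wz": 0,"jaw": 60},{"dx": -0.405,"dy": 0,"dz": 0,"wx": 0,"wy": 0,"wz": 0,"jaw": 60},{"dx": -0.385,"dy": 0,"dz": 0,"wx": 0,"wy": 0,"wz": 0,"jaw": 60},{"dx": -0.335,"dy": 0,"dz": 0,"wx": 0,"wy": 0,"wz": 0,"jaw": 60},{"dx": -0.255,"dy": 0,"dz": 0,"wx": 0,"wy": 0,"wz": 0,"jaw": 60},{"dx": -0.165,"dy": 0,"dz": 0,"wx": 0,"wy": 0,"wz": 0,"jaw": 60},{"dx": -0.075,"dy": 0,"dz": 0,"wx": 0,"wy": 0,"wz": 0,"jaw": 60},{"dx": 0.015,"dy": 0,"dz": 0,"wx": 0,"wy": 0,"wz": 0,"jaw": 60},{"dx": 0.105,"dy": 0,"dz": 0,"wx": 0,"wy": 0,"wz": 0,"jaw": 60},{"dx": 0.195,"dy": 0,"dz": 0,"wx": 0,"wy": 0,"wz": 0,"jaw": 60},{"dx": 0.275,"dy": 0,"dz": 0,"wx": 0,"wy": 0,"wz": 0,"jaw": 60},{"dx": 0.345,"dy": 0,"dz": 0,"wx": 0,"wy": 0,"wz": 0,"jaw": 60},{"dx": 0.385,"dy": 0,"dz": 0,"wx": 0,"wy": 0,"wz": 0,"jaw": 60},{"dx": 0.405,"dy": 0,"dz": 0,"wx": 0,"wy": 0,"wz": 0,"jaw": 60},{"dx": 0.405,"dy": 0,"dz": 0,"wx": 0,"wy": 0,"wz": 0,"jaw": 60}]'

```text
time_s: 18.68
position: [0.5728, 0.0417, 0.0555]
ee_rot: [0.001, 0.73, 0.684, 0.001]
ft_force: [-4.7, 1.4, 15.1]
gripper_width: 0.598
finger_force: 7.5
```

```bash
python3 - <<'E'
from h import *
o,f=look("w9");tube(f,o);p,r=pose(o);print(r.as_matrix().round(4).tolist())
H=hsv(f["image"]);m=cv2.inRange(H,(0,140,60),(9,255,255))
for c in(440,460,480): r=np.nonzero(m[:400,c])[0];print(c,(r.min(),r.max()) if len(r) else None)
E
```

```text
18.6833 [0.5728 0.0417 0.0555] [-4.7  1.4 15.1]
red 6697 c [0.6255 0.0358] deg -13.84 mid [0.622  0.0321] ext [0.0694 0.0485] px [367 259 126  74]
stripe none
[[0.0651, 0.9979, 0.0029], [0.9979, -0.0651, -0.0008], [-0.0006, 0.0029, -1.0]]
440 (np.int64(259), np.int64(322))
460 (np.int64(259), np.int64(331))
480 (np.int64(262), np.int64(331))
```

Emit:
drive_tool --targets '[{"dx": 0,"dy": 0,"dz": -0.1,"wx": 0,"wy": 0,"wz": 0,"jaw": 60},{"dx": 0,"dy": 0,"dz": -0.22,"wx": 0,"wy": 0,"wz": 0,"jaw": 60},{"dx": -0.2,"dy": 0,"dz": -0.22,"wx": 0,"wy": 0,"wz": 0,"jaw": 60},{"dx": -0.38,"dy": 0,"dz": -0.2,"wx": 0,"wy": 0,"wz": 0,"jaw": 60},{"dx": -0.38,"dy": 0,"dz": -0.1,"wx": 0,"wy": 0,"wz": 0,"jaw": 60},{"dx": -0.38,"dy": 0,"dz": -0.03,"wx": 0,"wy": 0,"wz": 0,"jaw": 60},{"dx": -0.38,"dy": 0,"dz": 0,"wx": 0,"wy": 0,"wz": 0,"jaw": 60},{"dx": -0.36,"dy": 0,"dz": 0,"wx": 0,"wy": 0,"wz": 0,"jaw": 60},{"dx": -0.31,"dy": 0,"dz": 0,"wx": 0,"wy": 0,"wz": 0,"jaw": 60},{"dx": -0.23,"dy": 0,"dz": 0,"wx": 0,"wy": 0,"wz": 0,"jaw": 60},{"dx": -0.14,"dy": 0,"dz": 0,"wx": 0,"wy": 0,"wz": 0,"jaw": 60},{"dx": -0.05,"dy": 0,"dz": 0,"wx": 0,"wy": 0,"wz": 0,"jaw": 60},{"dx": 0.04,"dy": 0,"dz": 0,"wx": 0,"wy": 0,"wz": 0,"jaw": 60},{"dx": 0.13,"dy": 0,"dz": 0,"wx": 0,"wy": 0,"wz": 0,"jaw": 60},{"dx": 0.22,"dy": 0,"dz": 0,"wx": 0,"wy": 0,"wz": 0,"jaw": 60},{"dx": 0.3,"dy": 0,"dz": 0,"wx": 0,"wy": 0,"wz": 0,"jaw": 60},{"dx": 0.37,"dy": 0,"dz": 0,"wx": 0,"wy": 0,"wz": 0,"jaw": 60},{"dx": 0.41,"dy": 0,"dz": 0,"wx": 0,"wy": 0,"wz": 0,"jaw": 60},{"dx": 0.43,"dy": 0,"dz": 0,"wx": 0,"wy": 0,"wz": 0,"jaw": 60},{"dx": 0.43,"dy": 0,"dz": 0,"wx": 0,"wy": 0,"wz": 0,"jaw": 60}]'

```text
time_s: 20.4
position: [0.5739, 0.0589, 0.0555]
ee_rot: [0.001, 0.73, 0.684, 0.001]
ft_force: [-4.6, 0.5, 15.4]
gripper_width: 0.603
finger_force: 7.5
```

Emit:
drive_tool --targets '[{"dx": 0,"dy": 0,"dz": -0.1,"wx": 0,"wy": 0,"wz": 0,"jaw": 60},{"dx": 0,"dy": 0,"dz": -0.22,"wx": 0,"wy": 0,"wz": 0,"jaw": 60},{"dx": -0.2,"dy": 0,"dz": -0.22,"wx": 0,"wy": 0,"wz": 0,"jaw": 60},{"dx": -0.405,"dy": 0,"dz": -0.2,"wx": 0,"wy": 0,"wz": 0,"jaw": 60},{"dx": -0.405,"dy": 0,"dz": -0.1,"wx": 0,"wy": 0,"wz": 0,"jaw": 60},{"dx": -0.405,"dy": 0,"dz": -0.03,"wx": 0,"wy": 0,"wz": 0,"jaw": 60},{"dx": -0.405,"dy": 0,"dz": 0,"wx": 0,"wy": 0,"wz": 0,"jaw": 60},{"dx": -0.385,"dy": 0,"dz": 0,"wx": 0,"wy": 0,"wz": 0,"jaw": 60},{"dx": -0.335,"dy": 0,"dz": 0,"wx": 0,"wy": 0,"wz": 0,"jaw": 60},{"dx": -0.255,"dy": 0,"dz": 0,"wx": 0,"wy": 0,"wz": 0,"jaw": 60},{"dx": -0.165,"dy": 0,"dz": 0,"wx": 0,"wy": 0,"wz": 0,"jaw": 60},{"dx": -0.075,"dy": 0,"dz": 0,"wx": 0,"wy": 0,"wz": 0,"jaw": 60},{"dx": 0.015,"dy": 0,"dz": 0,"wx": 0,"wy": 0,"wz": 0,"jaw": 60},{"dx": 0.105,"dy": 0,"dz": 0,"wx": 0,"wy": 0,"wz": 0,"jaw": 60},{"dx": 0.195,"dy": 0,"dz": 0,"wx": 0,"wy": 0,"wz": 0,"jaw": 60},{"dx": 0.275,"dy": 0,"dz": 0,"wx": 0,"wy": 0,"wz": 0,"jaw": 60},{"dx": 0.345,"dy": 0,"dz": 0,"wx": 0,"wy": 0,"wz": 0,"jaw": 60},{"dx": 0.385,"dy": 0,"dz": 0,"wx": 0,"wy": 0,"wz": 0,"jaw": 60},{"dx": 0.405,"dy": 0,"dz": 0,"wx": 0,"wy": 0,"wz": 0,"jaw": 60},{"dx": 0.405,"dy": 0,"dz": 0,"wx": 0,"wy": 0,"wz": 0,"jaw": 60}]'

```text
time_s: 22.07
position: [0.575, 0.0751, 0.0555]
ee_rot: [0.001, 0.73, 0.684, 0.001]
ft_force: [-5.7, 0.3, 14.3]
gripper_width: 0.597
finger_force: 7.5
```

```bash
python3 - <<'E'
from h import *
o,f=look("w10");tube(f,o)
H=hsv(f["image"]);m=cv2.inRange(H,(0,140,60),(9,255,255))
for c in(440,460,480): r=np.nonzero(m[:400,c])[0];print(c,(r.min(),r.max()) if len(r) else None)
d=tops("t10");rep(d["scene"],"yel",*YE,.022,None,(240,150,400,330));rep(d["scene"],"red",(0,120,30),(9,255,255),.022,None,(240,150,400,330))
E
```

```text
22.0667 [0.575  0.0751 0.0555] [-5.7  0.3 14.3]
red 6510 c [0.6276 0.0703] deg -13.91 mid [0.6244 0.0675] ext [0.0692 0.0455] px [367 258 126  70]
stripe 575 c [0.5719 0.0507] deg -3.91 mid [0.573  0.0504] ext [0.0611 0.0029] px [271 328 118   6]
440 (np.int64(258), np.int64(322))
460 (np.int64(258), np.int64(326))
480 (np.int64(261), np.int64(326))
yel 31 c [0.7954 0.0055] deg 53.65 mid [0.7952 0.0058] ext [0.0168 0.0106] px [249 301   6   8]
red 193 c [0.6213 0.0712] deg -8.17 mid [0.6172 0.0717] ext [0.0612 0.0388] px [318 266  26  22]
```

Emit:
drive_tool --targets '[{"dx": 0,"dy": 0,"dz": -0.1,"wx": 0,"wy": 0,"wz": 0,"jaw": 60},{"dx": 0,"dy": 0,"dz": -0.22,"wx": 0,"wy": 0,"wz": 0,"jaw": 60},{"dx": -0.2,"dy": 0,"dz": -0.22,"wx": 0,"wy": 0,"wz": 0,"jaw": 60},{"dx": -0.34,"dy": 0,"dz": -0.2,"wx": 0,"wy": 0,"wz": 0,"jaw": 60},{"dx": -0.34,"dy": 0,"dz": -0.1,"wx": 0,"wy": 0,"wz": 0,"jaw": 60},{"dx": -0.34,"dy": 0,"dz": -0.03,"wx": 0,"wy": 0,"wz": 0,"jaw": 60},{"dx": -0.34,"dy": 0,"dz": 0,"wx": 0,"wy": 0,"wz": 0,"jaw": 60},{"dx": -0.32,"dy": 0,"dz": 0,"wx": 0,"wy": 0,"wz": 0,"jaw": 60},{"dx": -0.27,"dy": 0,"dz": 0,"wx": 0,"wy": 0,"wz": 0,"jaw": 60},{"dx": -0.2,"dy": 0,"dz": 0,"wx": 0,"wy": 0,"wz": 0,"jaw": 60},{"dx": -0.12,"dy": 0,"dz": 0,"wx": 0,"wy": 0,"wz": 0,"jaw": 60},{"dx": -0.04,"dy": 0,"dz": 0,"wx": 0,"wy": 0,"wz": 0,"jaw": 60},{"dx": 0.04,"dy": 0,"dz": 0,"wx": 0,"wy": 0,"wz": 0,"jaw": 60},{"dx": 0.12,"dy": 0,"dz": 0,"wx": 0,"wy": 0,"wz": 0,"jaw": 60},{"dx": 0.19,"dy": 0,"dz": 0,"wx": 0,"wy": 0,"wz": 0,"jaw": 60},{"dx": 0.25,"dy": 0,"dz": 0,"wx": 0,"wy": 0,"wz": 0,"jaw": 60},{"dx": 0.3,"dy": 0,"dz": 0,"wx": 0,"wy": 0,"wz": 0,"jaw": 60},{"dx": 0.33,"dy": 0,"dz": 0,"wx": 0,"wy": 0,"wz": 0,"jaw": 60},{"dx": 0.33,"dy": 0,"dz": 0,"wx": 0,"wy": 0,"wz": 0,"jaw": 60},{"dx": 0.33,"dy": 0,"dz": 0,"wx": 0,"wy": 0,"wz": 0,"jaw": 60}]'

```text
time_s: 23.88
position: [0.5759, 0.0883, 0.0555]
ee_rot: [0.001, 0.73, 0.684, 0.001]
ft_force: [-4.8, 0.9, 14.8]
gripper_width: 0.602
finger_force: 7.4
```

Emit:
drive_tool --targets '[{"dx": 0,"dy": 0,"dz": -0.1,"wx": 0,"wy": 0,"wz": 0,"jaw": 60},{"dx": 0,"dy": 0,"dz": -0.4,"wx": 0,"wy": 0,"wz": 0,"jaw": 60},{"dx": -0.8,"dy": 0,"dz": -1.2,"wx": 0,"wy": 0,"wz": 0,"jaw": 60},{"dx": -1,"dy": 0,"dz": -2,"wx": 0,"wy": 0,"wz": 0,"jaw": 60},{"dx": -1,"dy": 0,"dz": -2.5,"wx": 0,"wy": 0,"wz": 0,"jaw": 60},{"dx": -1,"dy": 0,"dz": -2.5,"wx": 0,"wy": 0,"wz": 0,"jaw": 60},{"dx": -1,"dy": 0,"dz": -2.5,"wx": 0,"wy": 0,"wz": 0,"jaw": 60}]'

```text
time_s: 24.47
position: [0.574, 0.0478, 0.1549]
ee_rot: [0.002, 0.73, 0.683, 0.001]
ft_force: [-0.7, -0.6, -0.5]
gripper_width: 0.601
finger_force: 0.0
```

```bash
python3 - <<'E'
from h import *
o,f=look("w11");rep(f,"stripe",*YE,.04,o,(0,0,640,400));rep(f,"red",(0,140,60),(9,255,255),.022,o,(0,0,640,400));rep(f,"green",*GR,.004,o,(0,0,640,400))
H=hsv(f["image"]);m=cv2.inRange(H,*GR);b=cv2.inRange(H,(0,0,0),(180,255,60));red=cv2.inRange(H,(0,140,60),(9,255,255));y=cv2.inRange(H,*YE)
for c in range(200,480,25): print(c,[ (int(np.nonzero(k[:400,c])[0].min()),int(np.nonzero(k[:400,c])[0].max())) if k[:400,c].any() else None for k in(m,b,red,y)])
E
```

```text
24.4667 [0.574  0.0478 0.1549] [-0.7 -0.6 -0.5]
stripe 1976 c [0.5707 0.0847] deg -3.53 mid [0.5738 0.0845] ext [0.1504 0.0068] px [219 187 214  11]
red 2926 c [0.7403 0.1774] deg 59.97 mid [0.7402 0.1784] ext [0.0527 0.0297] px [530   0  69  74]
green 521 c [0.4814 0.0884] deg 85.02 mid [0.4816 0.0881] ext [0.0268 0.0135] px [202 173  20  34]
200 [None, (340, 399), None, None]
225 [None, (166, 399), None, (189, 197)]
250 [None, (166, 399), None, (188, 197)]
275 [None, (166, 399), None, (188, 197)]
300 [None, (166, 399), None, (188, 197)]
325 [None, (165, 399), None, (188, 196)]
350 [None, (165, 399), None, (188, 196)]
375 [None, (392, 399), (165, 212), (188, 195)]
400 [None, (299, 399), (165, 212), (188, 195)]
425 [None, (300, 399), (165, 211), (188, 195)]
450 [None, (328, 399), None, None]
475 [None, (343, 399), None, None]
```

The tube rests with its stripe on top at (0.574, 0.084), one turn on (about 1 mm past it), and on the green band. Regrasp next.

```bash
python3 - <<'E'
from h import *
from bench import arm
o=arm.get_obs();move(o,(.5957,.0823,.12),-3.6)
E
```

```text
d [0.892 0.509 0.838] w [ 7.000e-02  1.200e-01 -9.016e+01]
```

Emit:
drive_tool --targets '[{"dx": 0.1,"dy": 0.05,"dz": 0,"wx": 0,"wy": 0,"wz": -7,"jaw": 90},{"dx": 0.2,"dy": 0.1,"dz": 0,"wx": 0,"wy": 0,"wz": -14,"jaw": 90},{"dx": 0.3,"dy": 0.2,"dz": 0,"wx": 0,"wy": 0,"wz": -21,"jaw": 90},{"dx": 0.4,"dy": 0.3,"dz": 0,"wx": 0,"wy": 0,"wz": -28,"jaw": 90},{"dx": 0.5,"dy": 0.4,"dz": 0,"wx": 0,"wy": 0,"wz": -35,"jaw": 90},{"dx": 0.6,"dy": 0.5,"dz": 0,"wx": 0,"wy": 0,"wz": -42,"jaw": 90},{"dx": 0.7,"dy": 0.5,"dz": 0,"wx": 0,"wy": 0,"wz": -49,"jaw": 90},{"dx": 0.8,"dy": 0.5,"dz": 0,"wx": 0,"wy": 0,"wz": -56,"jaw": 90},{"dx": 0.89,"dy": 0.51,"dz": 0.1,"wx": 0,"wy": 0,"wz": -63,"jaw": 90},{"dx": 0.89,"dy": 0.51,"dz": 0.2,"wx": 0,"wy": 0,"wz": -70,"jaw": 90},{"dx": 0.89,"dy": 0.51,"dz": 0.4,"wx": 0,"wy": 0,"wz": -77,"jaw": 90},{"dx": 0.89,"dy": 0.51,"dz": 0.6,"wx": 0,"wy": 0,"wz": -84,"jaw": 90},{"dx": 0.89,"dy": 0.51,"dz": 0.8,"wx": 0.1,"wy": 0.1,"wz": -90.2,"jaw": 90},{"dx": 0.89,"dy": 0.51,"dz": 0.84,"wx": 0.1,"wy": 0.1,"wz": -90.2,"jaw": 90},{"dx": 0.89,"dy": 0.51,"dz": 0.84,"wx": 0.1,"wy": 0.1,"wz": -90.2,"jaw": 90},{"dx": 0.89,"dy": 0.51,"dz": 0.84,"wx": 0.1,"wy": 0.1,"wz": -90.2,"jaw": 90}]'

```text
time_s: 25.85
position: [0.5952, 0.0825, 0.1195]
ee_rot: [-0.001, 0.032, 0.999, -0.0]
ft_force: [0.4, 0.3, -0.6]
gripper_width: 0.9
finger_force: 0.0
```

```bash
python3 - <<'E'
from h import *
o,f=look("w12");move(o,(.5957,.0823,.027),-3.6)
rep(f,"stripe",*YE,.04,o,(0,0,640,400))
E
```

```text
25.85 [0.5952 0.0825 0.1195] [ 0.4  0.3 -0.6]
d [-1.600e-02 -2.000e-03  2.312e+00] w [-0.04 -0.1  -0.09]
stripe 2544 c [0.5652 0.0853] deg -3.54 mid [0.5742 0.0846] ext [0.1502 0.0066] px [326  94  12 241]
```

Emit:
drive_tool --targets '[{"dx": 0,"dy": 0,"dz": 0.8,"wx": 0,"wy": 0,"wz": 0,"jaw": 90},{"dx": 0,"dy": 0,"dz": 1.5,"wx": 0,"wy": 0,"wz": 0,"jaw": 90},{"dx": 0,"dy": 0,"dz": 2,"wx": 0,"wy": 0,"wz": 0,"jaw": 90},{"dx": 0,"dy": 0,"dz": 2.3,"wx": 0,"wy": 0,"wz": 0,"jaw": 80},{"dx": 0,"dy": 0,"dz": 2.3,"wx": 0,"wy": 0,"wz": 0,"jaw": 65},{"dx": 0,"dy": 0,"dz": 2.3,"wx": 0,"wy": 0,"wz": 0,"jaw": 55},{"dx": 0,"dy": 0,"dz": 2.3,"wx": 0,"wy": 0,"wz": 0,"jaw": 50},{"dx": 0,"dy": 0,"dz": 2.3,"wx": 0,"wy": 0,"wz": 0,"jaw": 46},{"dx": 0,"dy": 0,"dz": 2.3,"wx": 0,"wy": 0,"wz": 0,"jaw": 42},{"dx": 0,"dy": 0,"dz": 2.3,"wx": 0,"wy": 0,"wz": 0,"jaw": 38},{"dx": 0,"dy": 0,"dz": 2.3,"wx": 0,"wy": 0,"wz": 0,"jaw": 20},{"dx": 0,"dy": 0,"dz": 2.3,"wx": 0,"wy": 0,"wz": 0,"jaw": 20},{"dx": 0,"dy": 0,"dz": 2.3,"wx": 0,"wy": 0,"wz": 0,"jaw": 20},{"dx": 0,"dy": 0,"dz": 2.3,"wx": 0,"wy": 0,"wz": 0,"jaw": 20}]' --force 70

```text
time_s: 27.07
position: [0.5972, 0.0823, 0.0306]
ee_rot: [0.002, 0.031, 1.0, -0.0]
ft_force: [-0.5, -0.1, 5.1]
gripper_width: 0.393
finger_force: 69.0
```

Emit:
drive_tool --targets '[{"dx": 0,"dy": 0,"dz": -0.3,"wx": 0,"wy": 0,"wz": 0,"jaw": 20},{"dx": 0,"dy": 0,"dz": -1,"wx": 0,"wy": 0,"wz": 0,"jaw": 20},{"dx": 0,"dy": 0,"dz": -2,"wx": 0,"wy": 0,"wz": 0,"jaw": 20},{"dx": 0,"dy": 0,"dz": -3,"wx": 0,"wy": 0,"wz": 0,"jaw": 20},{"dx": 0,"dy": 0,"dz": -3.5,"wx": 0,"wy": 0,"wz": 0,"jaw": 20},{"dx": 0,"dy": 0,"dz": -3.5,"wx": 0,"wy": 0,"wz": 0,"jaw": 20},{"dx": 0,"dy": 0,"dz": -3.5,"wx": 0,"wy": 0,"wz": 0,"jaw": 20}]'

```text
time_s: 27.65
position: [0.5971, 0.0823, 0.1707]
ee_rot: [0.002, 0.031, 1.0, -0.0]
ft_force: [1.0, 0.6, -0.8]
gripper_width: 0.394
finger_force: 69.9
```

```bash
python3 - <<'E'
from h import *
o,f=look("w13");p,r=pose(o);print(r.as_matrix().round(3).tolist())
rep(f,"stripe",*YE,p[2]+.012,o,(0,0,640,400))
E
```

```text
27.65 [0.5971 0.0823 0.1707] [ 1.   0.6 -0.8]
[[-0.998, 0.062, 0.005], [0.062, 0.998, -0.001], [-0.005, -0.0, -1.0]]
stripe 6537 c [0.5522 0.0842] deg -3.63 mid [0.5618 0.0835] ext [0.1253 0.0063] px [317  40  21 358]
```

```bash
cat >> h.py <<'E'
S=np.array([.514,.3325,.030]);HC=2.1
def crad(o,xe,ze,tilt,lat=0,L=.098,off=.0086,ref=None):
    t=np.radians(tilt);u=np.array([np.cos(t),np.sin(t)]);n=np.array([-np.sin(t),np.cos(t)])
    x,z=np.array([xe,ze])+L*u+off*n;h=np.radians(HC)
    p=S+[x*np.cos(h)-lat*np.sin(h),x*np.sin(h)+lat*np.cos(h),z];print("TCP",p.round(4));move(o,p,HC,tilt,ref)
E
python3 - <<'E'
from h import *
from bench import arm
o=arm.get_obs();crad(o,-.040,.07,13)
E
```

```text
TCP [0.5675 0.3345 0.1304]
d [1.097 6.248 0.952] w [ -0.68 -12.93  -5.62]
```

Emit:
drive_tool --targets '[{"dx": 0.1,"dy": 0.5,"dz": 0,"wx": 0,"wy": -1,"wz": -0.5,"jaw": 20},{"dx": 0.25,"dy": 1.2,"dz": 0,"wx": 0,"wy": -2.5,"wz": -1.2,"jaw": 20},{"dx": 0.4,"dy": 2,"dz": 0,"wx": -0.2,"wy": -4,"wz": -2,"jaw": 20},{"dx": 0.55,"dy": 2.9,"dz": 0,"wx": -0.3,"wy": -6,"wz": -2.8,"jaw": 20},{"dx": 0.7,"dy": 3.8,"dz": 0,"wx": -0.4,"wy": -8,"wz": -3.6,"jaw": 20},{"dx": 0.85,"dy": 4.7,"dz": 0,"wx": -0.5,"wy": -10,"wz": -4.4,"jaw": 20},{"dx": 1,"dy": 5.5,"dz": 0.2,"wx": -0.6,"wy": -11.5,"wz": -5,"jaw": 20},{"dx": 1.1,"dy": 6,"dz": 0.5,"wx": -0.7,"wy": -12.9,"wz": -5.6,"jaw": 20},{"dx": 1.1,"dy": 6.25,"dz": 0.8,"wx": -0.7,"wy": -12.9,"wz": -5.6,"jaw": 20},{"dx": 1.1,"dy": 6.25,"dz": 0.95,"wx": -0.7,"wy": -12.9,"wz": -5.6,"jaw": 20},{"dx": 1.1,"dy": 6.25,"dz": 0.95,"wx": -0.7,"wy": -12.9,"wz": -5.6,"jaw": 20},{"dx": 1.1,"dy": 6.25,"dz": 0.95,"wx": -0.7,"wy": -12.9,"wz": -5.6,"jaw": 20},{"dx": 1.1,"dy": 6.25,"dz": 0.95,"wx": -0.7,"wy": -12.9,"wz": -5.6,"jaw": 20}]'

```text
time_s: 28.78
position: [0.5683, 0.333, 0.1303]
ee_rot: [0.112, -0.017, 0.994, 0.002]
ft_force: [-0.4, -0.8, -1.1]
gripper_width: 0.393
finger_force: 69.9
```

```bash
python3 - <<'E'
from h import *
o,f=look("w14");p,r=pose(o);print(r.as_matrix().round(3).tolist(),o["finger_force"])
crad(o,-.040,.07,13)
H=hsv(f["image"]);m=cv2.inRange(H,*YE);n,L,st,c=cv2.connectedComponentsWithStats(m)
for i in range(1,n):
    if st[i,4]>150: print(st[i],c[i].round(1))
rep(f,"lip",*YE,.082,o,(0,0,640,160))
# tube dark edges by row
b=cv2.inRange(H,(0,0,0),(180,255,60))
nn,LL,ss,cc=cv2.connectedComponentsWithStats(b);print(ss[ss[:,4]>500])
pl=[]
for row in range(0,330,15):
    x=np.nonzero(b[row,250:410])[0]
    if len(x): pl.append((row,250+x.min(),250+x.max()))
print(pl)
d=tops("t14")["top"];rep(d,"lip",*YE,.082,None,(110,320,190,360));rep(d,"red",(0,120,30),(9,255,255),.13,None,(110,220,210,330));rep(d,"ystr",*YE,.14,None,(110,220,210,320))
E
```

```text
28.7833 [0.5683 0.333  0.1303] [-0.4 -0.8 -1.1]
[[-0.974, -0.034, 0.223], [-0.033, 0.999, 0.008], [-0.223, -0.0, -0.975]] 69.89418983459473
TCP [0.5675 0.3345 0.1304]
d [ 0.018  0.036 -0.007] w [-0.04 -0.1  -0.14]
[ 254    0  159   11 1552] [332.3   4.4]
[ 317   40   21  358 6574] [327.5 208.6]
[624 408  16  21 232] [633.  418.2]
lip 2439 c [0.4908 0.3291] deg 2.0 mid [0.4922 0.3291] ext [0.0469 0.0087] px [317  40  21 120]
[[     0      0    640    480 217850]
 [     0     42    640    438  88350]
 [     0    359     21     43    504]]
[(45, np.int64(292), np.int64(368)), (60, np.int64(279), np.int64(380)), (75, np.int64(280), np.int64(380)), (90, np.int64(280), np.int64(379)), (105, np.int64(281), np.int64(379)), (120, np.int64(282), np.int64(378)), (135, np.int64(282), np.int64(377)), (150, np.int64(283), np.int64(377)), (165, np.int64(283), np.int64(376)), (180, np.int64(284), np.int64(376)), (195, np.int64(284), np.int64(375)), (210, np.int64(285), np.int64(375)), (225, np.int64(285), np.int64(374)), (240, np.int64(286), np.int64(374)), (255, np.int64(287), np.int64(373)), (270, np.int64(287), np.int64(372)), (285, np.int64(287), np.int64(373)), (300, np.int64(257), np.int64(403)), (315, np.int64(250), np.int64(409))]
lip 510 c [0.4416 0.3267] deg -87.25 mid [0.4418 0.3266] ext [0.0591 0.0339] px [132 330  30  18]
red 149 c [0.6008 0.3234] deg 4.91 mid [0.6001 0.3241] ext [0.041  0.0194] px [137 247  12  22]
ystr 67 c [0.5979 0.3332] deg 5.13 mid [0.597  0.3331] ext [0.0391 0.0066] px [135 249   4  21]
```

The tube is centred at column 330 and the lip at column 333.5, so the tool needs about 1.8 mm in +y, which matches the planned pose. Working out the descent and insertion.

```bash
python3 - <<'E'
from h import *
from bench import arm
o=arm.get_obs()
print(ray(pickle.load(open("w14.pkl","rb"))[1],(333.5,5),.082,o))
for a in((-.041,.03),(-.041,.0195)): crad(o,*a,13,.0003)
E
```

```text
[[0.45758403 0.33097796 0.082     ]]
TCP [0.5665 0.3347 0.0904]
d [0.278 0.03  0.983] w [ 0.02 -0.01 -0.14]
TCP [0.5665 0.3347 0.0799]
d [0.337 0.03  1.239] w [ 0.02 -0.01 -0.14]
```

Emit:
drive_tool --targets '[{"dx": 0.05,"dy": 0.03,"dz": 0.2,"wx": 0,"wy": 0,"wz": 0,"jaw": 20},{"dx": 0.14,"dy": 0.04,"dz": 0.5,"wx": 0,"wy": 0,"wz": 0,"jaw": 20},{"dx": 0.23,"dy": 0.04,"dz": 0.8,"wx": 0,"wy": 0,"wz": 0,"jaw": 20},{"dx": 0.28,"dy": 0.04,"dz": 1,"wx": 0,"wy": 0,"wz": 0,"jaw": 20},{"dx": 0.31,"dy": 0.04,"dz": 1.12,"wx": 0,"wy": 0,"wz": 0,"jaw": 20},{"dx": 0.33,"dy": 0.04,"dz": 1.2,"wx": 0,"wy": 0,"wz": 0,"jaw": 20},{"dx": 0.33,"dy": 0.04,"dz": 1.2,"wx": 0,"wy": 0,"wz": 0,"jaw": 20},{"dx": 0.33,"dy": 0.04,"dz": 1.2,"wx": 0,"wy": 0,"wz": 0,"jaw": 20}]'

```text
time_s: 29.6
position: [0.5656, 0.3362, 0.0809]
ee_rot: [0.113, -0.018, 0.993, 0.002]
ft_force: [0.0, -0.4, -1.2]
gripper_width: 0.394
finger_force: 69.9
```

```bash
python3 - <<'E'
from h import *
from bench import arm
o=arm.get_obs()
for a in((-.041,.0195),(-.06,.0195),(-.073,.0195)): crad(o,*a,13,.0003)
E
```

```text
TCP [0.5665 0.3347 0.0799]
d [-0.015 -0.037  0.03 ] w [ 0.03 -0.04 -0.03]
TCP [0.5475 0.334  0.0799]
d [ 0.447 -0.037 -0.077] w [ 0.03 -0.04 -0.03]
TCP [0.5345 0.3336 0.0799]
d [ 0.764 -0.038 -0.15 ] w [ 0.03 -0.04 -0.03]
```

Emit:
drive_tool --targets '[{"dx": 0.05,"dy": -0.02,"dz": 0.01,"wx": 0,"wy": 0,"wz": 0,"jaw": 20},{"dx": 0.15,"dy": -0.03,"dz": 0,"wx": 0,"wy": 0,"wz": 0,"jaw": 20},{"dx": 0.27,"dy": -0.03,"dz": -0.03,"wx": 0,"wy": 0,"wz": 0,"jaw": 20},{"dx": 0.4,"dy": -0.03,"dz": -0.06,"wx": 0,"wy": 0,"wz": 0,"jaw": 20},{"dx": 0.52,"dy": -0.03,"dz": -0.09,"wx": 0,"wy": 0,"wz": 0,"jaw": 20},{"dx": 0.62,"dy": -0.03,"dz": -0.12,"wx": 0,"wy": 0,"wz": 0,"jaw": 20},{"dx": 0.7,"dy": -0.03,"dz": -0.14,"wx": 0,"wy": 0,"wz": 0,"jaw": 20},{"dx": 0.75,"dy": -0.03,"dz": -0.15,"wx": 0,"wy": 0,"wz": 0,"jaw": 20},{"dx": 0.75,"dy": -0.03,"dz": -0.15,"wx": 0,"wy": 0,"wz": 0,"jaw": 20},{"dx": 0.75,"dy": -0.03,"dz": -0.15,"wx": 0,"wy": 0,"wz": 0,"jaw": 20}]'

```text
time_s: 30.43
position: [0.5348, 0.3339, 0.0799]
ee_rot: [0.113, -0.018, 0.993, 0.002]
ft_force: [-0.4, -0.5, -0.5]
gripper_width: 0.401
finger_force: 69.9
```

```bash
python3 - <<'E'
from h import *
o,f=look("w15")
H=hsv(f["image"]);b=cv2.inRange(H,(0,0,0),(180,255,60));y=cv2.inRange(H,*YE)
for r in(5,15,25,35,45,60,75,90,150,250): print(r,[ (int(np.nonzero(k[r,200:460])[0].min()+200),int(np.nonzero(k[r,200:460])[0].max()+200)) if k[r,200:460].any() else None for k in(b,y)])
for a in((-.073,.0195,13),(-.073,.0188,6.5),(-.074,.018,0)): crad(o,*a,.0003)
E
```

```text
30.4333 [0.5348 0.3339 0.0799] [-0.4 -0.5 -0.5]
5 [None, (210, 445)]
15 [None, (212, 443)]
25 [None, (213, 442)]
35 [None, (215, 441)]
45 [None, (216, 439)]
60 [None, (218, 437)]
75 [None, (220, 435)]
90 [None, (222, 433)]
150 [(283, 377), (318, 337)]
250 [(286, 373), (319, 336)]
TCP [0.5345 0.3336 0.0799]
d [ 0.006 -0.008 -0.002] w [ 0.03 -0.06 -0.02]
TCP [0.5374 0.3337 0.0684]
d [ 0.001 -0.008  0.294] w [ 0.03  6.44 -0.01]
TCP [0.538  0.3337 0.0566]
d [ 0.053 -0.008  0.585] w [ 3.000e-02  1.294e+01 -1.000e-02]
```

The tube is fully under the lip with no contact (lip centre at column 327.5, tube at 330). Levelling down now.

Emit:
drive_tool --targets '[{"dx": 0,"dy": -0.01,"dz": 0.03,"wx": 0,"wy": 1,"wz": 0,"jaw": 20},{"dx": 0,"dy": -0.02,"dz": 0.1,"wx": 0,"wy": 2.5,"wz": 0,"jaw": 20},{"dx": 0,"dy": -0.02,"dz": 0.19,"wx": 0,"wy": 4.5,"wz": 0,"jaw": 20},{"dx": 0,"dy": -0.02,"dz": 0.28,"wx": 0,"wy": 6.5,"wz": 0,"jaw": 20},{"dx": 0.01,"dy": -0.02,"dz": 0.37,"wx": 0,"wy": 8.5,"wz": 0,"jaw": 20},{"dx": 0.03,"dy": -0.02,"dz": 0.46,"wx": 0,"wy": 10.5,"wz": 0,"jaw": 20},{"dx": 0.04,"dy": -0.02,"dz": 0.52,"wx": 0,"wy": 12,"wz": 0,"jaw": 20},{"dx": 0.05,"dy": -0.02,"dz": 0.55,"wx": 0,"wy": 12.9,"wz": 0,"jaw": 20},{"dx": 0.05,"dy": -0.02,"dz": 0.55,"wx": 0,"wy": 12.9,"wz": 0,"jaw": 20},{"dx": 0.05,"dy": -0.02,"dz": 0.55,"wx": 0,"wy": 12.9,"wz": 0,"jaw": 20}]'

```text
time_s: 31.32
position: [0.5381, 0.333, 0.0576]
ee_rot: [0.0, -0.018, 1.0, 0.0]
ft_force: [0.3, 0.2, -1.4]
gripper_width: 0.395
finger_force: 69.9
```

```bash
python3 - <<'E'
from h import *
from bench import arm
o=arm.get_obs();crad(o,-.074,.018,0,.0003);print(o["torque"].round(2),o["ft_force"].round(1))
E
```

```text
TCP [0.538  0.3337 0.0566]
d [0.004 0.017 0.025] w [ 0.02  0.03 -0.04]
[ 0.   -0.07  0.05] [ 0.3  0.2 -1.4]
```

Still free, about 1 mm above the seat. Lowering in small steps until it bears.

Emit:
drive_tool --targets '[{"dx": 0,"dy": 0,"dz": 0.02,"wx": 0,"wy": 0,"wz": 0,"jaw": 20},{"dx": 0,"dy": 0,"dz": 0.03,"wx": 0,"wy": 0,"wz": 0,"jaw": 20},{"dx": 0,"dy": 0,"dz": 0.03,"wx": 0,"wy": 0,"wz": 0,"jaw": 20}]'

```text
time_s: 31.57
position: [0.5375, 0.3331, 0.0569]
ee_rot: [0.0, -0.018, 1.0, 0.0]
ft_force: [-0.2, 0.6, -1.4]
gripper_width: 0.396
finger_force: 69.9
```

Emit:
drive_tool --targets '[{"dx": 0,"dy": 0,"dz": 0.02,"wx": 0,"wy": 0,"wz": 0,"jaw": 20},{"dx": 0,"dy": 0,"dz": 0.03,"wx": 0,"wy": 0,"wz": 0,"jaw": 20},{"dx": 0,"dy": 0,"dz": 0.03,"wx": 0,"wy": 0,"wz": 0,"jaw": 20}]'

```text
time_s: 31.82
position: [0.5376, 0.3332, 0.0566]
ee_rot: [0.001, -0.018, 1.0, 0.0]
ft_force: [-1.9, -0.8, 5.8]
gripper_width: 0.397
finger_force: 70.6
```

Emit:
drive_tool --targets '[{"dx": 0,"dy": 0,"dz": 0.02,"wx": 0,"wy": 0,"wz": 0,"jaw": 20},{"dx": 0,"dy": 0,"dz": 0.02,"wx": 0,"wy": 0,"wz": 0,"jaw": 20},{"dx": 0,"dy": 0,"dz": 0.01,"wx": 0,"wy": 0,"wz": 0,"jaw": 41},{"dx": 0,"dy": 0,"dz": 0,"wx": 0,"wy": 0,"wz": 0,"jaw": 43},{"dx": 0,"dy": 0,"dz": 0,"wx": 0,"wy": 0,"wz": 0,"jaw": 46},{"dx": 0,"dy": 0,"dz": 0,"wx": 0,"wy": 0,"wz": 0,"jaw": 50},{"dx": 0,"dy": 0,"dz": 0,"wx": 0,"wy": 0,"wz": 0,"jaw": 58},{"dx": 0,"dy": 0,"dz": 0,"wx": 0,"wy": 0,"wz": 0,"jaw": 70},{"dx": 0,"dy": 0,"dz": 0,"wx": 0,"wy": 0,"wz": 0,"jaw": 80},{"dx": 0,"dy": 0,"dz": 0,"wx": 0,"wy": 0,"wz": 0,"jaw": 80},{"dx": 0,"dy": 0,"dz": 0,"wx": 0,"wy": 0,"wz": 0,"jaw": 80}]'

```text
time_s: 32.73
position: [0.5378, 0.3331, 0.0554]
ee_rot: [0.0, -0.018, 1.0, 0.0]
ft_force: [-0.8, -0.7, -0.6]
gripper_width: 0.799
finger_force: 0.0
```

Emit:
drive_tool --targets '[{"dx": 0,"dy": 0,"dz": -0.4,"wx": 0,"wy": 0,"wz": 0,"jaw": 80},{"dx": 0,"dy": 0,"dz": -1.2,"wx": 0,"wy": 0,"wz": 0,"jaw": 80},{"dx": 0,"dy": 0,"dz": -2.2,"wx": 0,"wy": 0,"wz": 0,"jaw": 80},{"dx": 0,"dy": 0,"dz": -3.2,"wx": 0,"wy": 0,"wz": 0,"jaw": 80},{"dx": 0,"dy": 0,"dz": -4,"wx": 0,"wy": 0,"wz": 0,"jaw": 80},{"dx": 0,"dy": 0,"dz": -4.5,"wx": 0,"wy": 0,"wz": 0,"jaw": 80},{"dx": 0,"dy": 0,"dz": -4.5,"wx": 0,"wy": 0,"wz": 0,"jaw": 80},{"dx": 0,"dy": 0,"dz": -4.5,"wx": 0,"wy": 0,"wz": 0,"jaw": 80}]'

```text
time_s: 33.4
position: [0.5385, 0.3334, 0.2372]
ee_rot: [0.002, -0.018, 1.0, 0.001]
ft_force: [0.2, 0.5, 0.7]
gripper_width: 0.801
finger_force: 0.0
```

```bash
python3 - <<'E'
from h import *
o,f=look("w16");H=hsv(f["image"]);y=cv2.inRange(H,*YE)
n,L,st,c=cv2.connectedComponentsWithStats(y)
for i in range(1,n):
    if st[i,4]>80: print("yel",st[i],c[i].round(1))
red=cv2.inRange(H,(0,140,60),(9,255,255));n,L,st,c=cv2.connectedComponentsWithStats(red)
for i in range(1,n):
    if st[i,4]>200:
        print("red",st[i],c[i].round(1));x,yy,w,h,_=st[i]
        print(ray(f,[(x,yy),(x+w,yy),(x,yy+h),(x+w,yy+h)],.048,o).round(4).tolist())
rep(f,"lip",*YE,.082,o,(280,0,400,100))
d=tops("t16");rep(d["top"],"red",(0,120,30),(9,255,255),.06,None,(110,220,190,330));rep(d["scene"],"red",(0,120,30),(9,255,255),.048,None,(400,250,520,380));rep(d["scene"],"yel",*YE,.066,None,(400,290,520,380))
E
```

```text
33.4 [0.5385 0.3334 0.2372] [0.2 0.5 0.7]
yel [ 291   83   78  195 4775] [329.4 128.6]
yel [620 383  20  25 311] [631.6 394.8]
red [311 217  15  61 721] [317.6 247.5]
[[0.5359, 0.3155, 0.048], [0.5354, 0.3296, 0.048], [0.5975, 0.3167, 0.048], [0.597, 0.3316, 0.048]]
red [334 218  15  60 822] [340.7 246.9]
[[0.5361, 0.3371, 0.048], [0.5356, 0.3513, 0.048], [0.5967, 0.3395, 0.048], [0.5962, 0.3543, 0.048]]
lip 1326 c [0.4306 0.3292] deg -87.96 mid [0.4306 0.3292] ext [0.059  0.0113] px [291  83  78  17]
red 115 c [0.5668 0.3185] deg 9.43 mid [0.5631 0.3179] ext [0.0537 0.0176] px [149 266  10  26]
red 171 c [0.5552 0.3433] deg 3.98 mid [0.5562 0.3434] ext [0.0621 0.0161] px [442 320  21  25]
yel 358 c [0.4911 0.337 ] deg -6.15 mid [0.5062 0.3368] ext [0.1695 0.0314] px [440 290  58  47]
```

```bash
python3 - <<'E'
from h import *
o,f=pickle.load(open("w16.pkl","rb"));print(ray(f,[(330,278),(330,218),(330,130)],.066,o).round(4))
H=hsv(f["image"]);m=cv2.inRange(H,(0,140,60),(9,255,255))|cv2.inRange(H,(0,0,0),(180,255,70))|cv2.inRange(H,*YE)
for r in range(130,285,12):
    x=330
    l=x
    while m[r,l]: l-=1
    q=x
    while m[r,q]: q+=1
    print(r,l,q,q-l-1)
a=pickle.load(open("f0.pkl","rb"))["top"]["image"];b=pickle.load(open("t16.pkl","rb"))["top"]["image"]
for n,(x0,y0,x1,y1) in dict(driver=(145,158,245,208),batt=(285,160,320,215),spool=(342,155,380,192),prop=(405,175,470,232)).items(): print(n,np.abs(a[y0:y1,x0:x1].astype(int)-b[y0:y1,x0:x1]).mean().round(2))
E
```

```text
[[0.5896 0.3352 0.066 ]
 [0.5325 0.3332 0.066 ]
 [0.4582 0.3306 0.066 ]]
130 309 350 40
142 309 350 40
154 309 350 40
166 309 349 39
178 309 349 39
190 310 349 38
202 310 349 38
214 310 349 38
226 324 333 8
238 325 332 6
250 325 333 7
262 324 333 8
274 324 333 8
driver 6.27
batt 6.13
spool 6.04
prop 6.07
```

```bash
python3 -c "
from bench import arm
print(arm.finish_job())"
```

```text
the job is handed in; nothing more can be done
None
```

I rolled the boom tube one full turn (about 1 mm over) onto the green band, then stored it level in the white cradle under the lip and let go. The bystander items look unmoved, and I handed the job in at about 33.5 s.

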